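# Sort clamp spindles by thread hand with a test nut

## Robot

A 7-joint arm with a two-finger parallel gripper is mounted at the origin on the work surface. World frame = base frame: x ahead of the robot, y to its left, z up, the work surface at z = 0. Lengths are in m, angles in degrees, forces in N, time in s.
With the tool pointing down it reaches from about 0.425 to 0.875 m from the base axis. Payload 4.7 kg.
Tool frame: the origin (TCP) lies midway between the tips of the shut fingers; the grasp point (between the pads) lies 19 mm behind it; z points along the fingers, y is the line along which they close (so a half turn about z gives the same grasp; the last joint's range is limited). The gripper opens to 87 mm and grips with 3 to 60 N. Pads are 19 mm wide; open, the fingers measure 117 mm over their backs; the gripper's body (75 mm by 190 mm) begins 51 mm behind the grasp point.
Start: joints at [70.422, 18.392, -4.016, 83.108, 1.295, 78.541, -3.26], TCP at [0.226, -0.609, 0.223] pointing down, gripper open.
Joint ranges: [-163.93, 163.93], [-17.29, 119.83], [-79.2, 71.16], [3.27, 140.29], [-89.18, 269.18], [5.43, 117.66], [-154.24, 154.24]. Speed limits (degrees/s): [147.25, 147.25, 180, 180, 180, 180, 180].

## Interface

Orientations are given as [roll, pitch, yaw] about the fixed x, y, z axes, in that order (R = Rz(yaw) Ry(pitch) Rx(roll)).
In Python, from cell import env gives the robot as it stands. The module is installed in compiled form; this text tells all that it offers.
- The arm moves only by the tool step_arm, never from a script. Its argument "rows" is a list of rows, each an object with "angular": the turn, a rotation vector about the tool's x, y, z in units of pi rad (1.0 is pi rad), a list of three; "slide": the shift along the tool's x, y, z in units of 500 mm (1.0 is 500 mm), a list of three; "jaw": the opening, from 0 (shut) to 1 (fully open). A call has 1 to 10 rows; each row shifts and turns the commanded pose from where the row before left it, along the tool's axes as they then stand; what a row does not reach is not made up. A row lasts 1/8 s, in which the tool goes at most 62.5 mm and 10.7 degrees, less where a joint would pass 70% of its speed; a pose out of reach is approached as far as the arm can. A call with a number of a shift or a turn outside -1 to 1 is refused whole. A call with a gripper value outside its range is refused whole. The fingers move at their own pace and stop on an object; "newtons" is the grip in N (left out, the last holds). Time passes only in rows, so rows that do not move let the fingers close. It gives the time, the measured TCP pose, the force, the opening and the grip force at its end, in the units of the state.
- env.get_obs(): the state, without advancing time (a new reading comes with each control period).
- env.read_camera(name): name is "scene" or "top" or "wrist"; returns the picture (480x640x3 uint8, red, green, blue); there is no depth.
- env.camera_info(name): a dict with "fx", "fy", "cx", "cy" (pixels), "R" (3x3) and "t" (3): a world point X has camera coordinates R X + t. Camera axes: x right, y down, z forward; pixel columns grow to the right and rows downward; lengths in m; the calibration is good to about 2 mm. The wrist camera is an equidistant fisheye: a pixel r from the principal point sees the ray r / f radians off the axis. A picture is of the moment at which its call begins: read the wrist's pose just before it. camera_info takes no time and is no camera call; for the wrist camera it gives the pose at the moment of the call.
- env.sign_off(): hands the job in; it is judged then, once.
The state is a dict: "time_s": time; "qpos": joint angles; "joint_velocities": joint speeds; "effort": joint torques, N m; "tool_pos": TCP position; "tool_rot": TCP orientation; "force": force on the tool from outside, world axes, zero at the start; "wrist_torque": the same for the moment, N m; "grip_width": finger opening in m; "grasp_force": force on a finger pad.
Only numpy, scipy, OpenCV 4.12 (cv2) and the standard library are available. Lean on these libraries where they do the work, as an engineer would, in place of code of your own. Each camera call takes 0.05 s, during which the arm holds its last target. There are 200 camera calls.

## Task

The three square-headed clamp spindles of the flow cell have been mixed up in the slanted rack. Take them one at a time: draw each out along its pocket, set its tip in the brass test nut in the vise and turn it clockwise; if it is right-hand it screws in, so run it in a good centimetre and unscrew it again, if it will not start it is left-hand. Stand each one, tip down and without dropping it, in the blue bin (right-hand) or the red bin (left-hand) before trying the next, and leave everything else where it stands.

Things in the scene. Friction and masses are not known exactly. Their poses are not given: they have to be found in the camera images.
- spindle_a: one of three clamp spindles, 133 mm long, 0.3 kg, hand unknown till tried. Origin: centre of its tip, z up its axis to the head. From the tip: 50 mm of four-start thread (30 mm over ridges, 21 mm core, lead 40 mm), plain 30 mm shank to 90 mm, collar 42 mm across to 95 mm, dark square head 30 x 30 mm to 133 mm. The four ridges begin at the tip's +x, +y, -x, -y sides
- spindle_b: one of three clamp spindles, 133 mm long, 0.3 kg, hand unknown till tried. Origin: centre of its tip, z up its axis to the head. From the tip: 50 mm of four-start thread (30 mm over ridges, 21 mm core, lead 40 mm), plain 30 mm shank to 90 mm, collar 42 mm across to 95 mm, dark square head 30 x 30 mm to 133 mm. The four ridges begin at the tip's +x, +y, -x, -y sides
- spindle_c: one of three clamp spindles, 133 mm long, 0.3 kg, hand unknown till tried. Origin: centre of its tip, z up its axis to the head. From the tip: 50 mm of four-start thread (30 mm over ridges, 21 mm core, lead 40 mm), plain 30 mm shank to 90 mm, collar 42 mm across to 95 mm, dark square head 30 x 30 mm to 133 mm. The four ridges begin at the tip's +x, +y, -x, -y sides
- head_a (a point): grip point: on the spindle's axis, 119 mm from the tip; axes as the spindle, whose head flats face x and y. The head, all that stands out of the rack above the collar, is the only part to grip; fingertips 19 mm past this point clear the collar by 5 mm
- head_b (a point): grip point: on the spindle's axis, 119 mm from the tip; axes as the spindle, whose head flats face x and y. The head, all that stands out of the rack above the collar, is the only part to grip; fingertips 19 mm past this point clear the collar by 5 mm
- head_c (a point): grip point: on the spindle's axis, 119 mm from the tip; axes as the spindle, whose head flats face x and y. The head, all that stands out of the rack above the collar, is the only part to grip; fingertips 19 mm past this point clear the collar by 5 mm
- rack: fixed slanted rack, white pierced plates between blue ends, 292 (x) x 120 mm; origin on the bench, x along its row of five 33 mm square pockets (x = -112, -56, 0, 56, 112 mm). Pocket axes lean 30 deg from vertical towards its -y: direction (0, -0.5, 0.866). Three pockets hold the spindles, two the pins, in any order
- rack_top (a point): middle of the rack's slanted top face, 100 mm above the bench, axes as the rack; collars rest on this face, tips reach 90 mm into the pockets with 1.5 mm clear all round: draw a spindle 95 mm out along the pocket axis to be clear
- vise: blue bench vise fixed to the bench, base 170 x 80 mm (x from -70 to 100 mm), jaws 72 mm high, screw and cross handle out to x = -90 mm; it grips the brass test nut, 46 mm across; origin on the bench under the nut's axis, z up
- nut_mouth (a point): centre of the test nut's lip, 85 mm above the bench; z up its axis, x as the vise. Right-hand thread for these spindles, lead 40 mm. Mouth flared over 3 mm to a 33.6 mm bore, 1.8 mm clear round a spindle. Four ridges begin 1.8 mm below the lip at its +x, +y, -x and -y sides and go down 22 mm. A left-hand spindle jams with its tip 2 to 7 mm below the lip, however turned
- nut_start (a point): on the nut's axis 3.6 mm below the lip, axes as the vise: where the threads meet. A right-hand spindle comes freely straight down to here when its x axis stands 45 deg (modulo 90) from the nut's x axis; from here it goes down 1 mm for each 9 deg clockwise seen from above, with 1.5 mm of play each way; unscrew the same way back
- bin_blue: blue open plastic sorting bin, 60 (x) x 156 (y) x 80 mm high, fixed; origin under its centre, z up. Walls and floor 5 mm; two dividers 69 mm high make three compartments 50 x 45 mm centred at y = -50, 0 and 50 mm, each takes one spindle stood tip down, which then leans on the rim by up to 16 deg, its collar above the rim. For right-hand spindles
- bin_red: red open plastic sorting bin, 60 (x) x 156 (y) x 80 mm high, fixed; origin under its centre, z up. Walls and floor 5 mm; two dividers 69 mm high make three compartments 50 x 45 mm centred at y = -50, 0 and 50 mm, each takes one spindle stood tip down, which then leans on the rim by up to 16 deg, its collar above the rim. For left-hand spindles
- pin_a: a locating pin that also stands in the rack: like a spindle in length, but plain steel shank 30 mm and round orange head 32 mm, 128 mm long; origin at the tip, z to the head. To be left alone
- pin_b: a locating pin that also stands in the rack: like a spindle in length, but plain steel shank 30 mm and round orange head 32 mm, 128 mm long; origin at the tip, z to the head. To be left alone
- bottle: glass bottle with blue cap, 72 mm across, 150 mm tall, loose; origin under its centre
- beaker: glass beaker 68 mm across, 85 mm tall, loose; origin under its centre
- jar: white jar with red lid, 64 mm across, 75 mm tall, loose; origin under its centre
- wrench: steel wrench 170 mm long lying along its x axis, loose
- cell_half: open half of a flow cell: steel plate 120 x 170 mm with a block on it, 35 mm high, loose, heavy; origin under its centre
There are look-alikes about, which are no part of the job. What is shaped like the spindle_a but green is not meant.

How it is judged:
By the outcome, as a careful person would: the job done as asked, in the order asked, and still so for the second after the job is handed in, with the robot touching nothing.
It also fails if it takes over 72 s, if anything falls off the work surface, if the arm or the gripper's body presses on something with over 40 N, if the wrist force passes 120 N, or if a joint passes its speed limit or range.

## Working session

There is one attempt and no reset: what is moved stays moved. The work goes in short steps, Python scripts to look and compute and a tool call to move; the robot and the scene stay as the last step left them, time stands still between calls to the robot, and variables do not carry over. Pictures are saved under pics/ and viewed, at most 10 in all, crops included, and the job is handed in when it is done.

Besides the shell and the picture viewer there is one more tool, called as a command line: name --argument value ..., lists and objects as JSON in quotes. step_arm: Moves the arm, as the interface text tells. Shifts and turns lie within -1 to 1; 1 stands for 500 mm of shift or pi rad of turn. Its arguments: {"type":"object","properties":{"rows":{"type":"array"},"newtons":{"type":"number"}},"required":["rows"]}

```bash
mkdir -p pics
python3 - <<'E'
from cell import env
import cv2,json
o=env.get_obs();print(o)
for n in("scene","top","wrist"):
    i=env.camera_info(n);im=env.read_camera(n);cv2.imwrite(f"pics/{n}0.png",im[:,:,::-1]);print(n,i)
E
```

```text
{'time_s': 0.0, 'qpos': array([70.42223963, 18.44128334, -4.01396546, 83.17487814,  1.29578077,
       78.53940452, -3.25911911]), 'joint_velocities': array([-0.08626383, -0.03551861,  0.02715407, -0.08739037,  0.05907415,
       -0.01444849,  0.08690355]), 'effort': array([-4.85949731e-04, -4.91293502e+01, -4.04026229e-01, -3.12523592e+01,
       -6.37664529e-02,  4.39361797e-02,  1.47004666e-04]), 'tool_pos': array([ 0.22616078, -0.60880366,  0.2214363 ]), 'tool_rot': array([-1.79889712e+02,  6.90929805e-03,  2.03870669e+01]), 'force': array([ 0.3426525 , -0.31630452,  0.75837552]), 'wrist_torque': array([ 0.02860497,  0.00088395, -0.00521535]), 'grasp_force': 0.0, 'grip_width': 0.08691171284577168}
scene {'fx': 535.3881428525216, 'fy': 535.3881428525216, 'cx': 309.46289735531127, 'cy': 232.08021108865663, 'R': array([[-1.29675866e-01,  9.91556401e-01,  2.71989380e-04],
       [ 8.31238682e-01,  1.08859034e-01, -5.45153156e-01],
       [-5.40579710e-01, -7.04671198e-02, -8.38336425e-01]]), 't': array([ 0.05726435, -0.49603089,  1.60112902])}
top {'fx': 439.96440632348737, 'fy': 439.96440632348737, 'cx': 318.6129999302461, 'cy': 239.7171955818817, 'R': array([[ 0.02842146, -0.99906949,  0.03244023],
       [-0.98015437, -0.03422352, -0.1952592 ],
       [ 0.19618773, -0.02624688, -0.98021502]]), 't': array([0.0151674 , 0.68250913, 0.83657575])}
wrist {'fx': 371.64829954431775, 'fy': 371.64829954431775, 'cx': 315.7999479862382, 'cy': 235.80740160456932, 'R': array([[ 0.34885266, -0.9371757 , -0.00187702],
       [-0.90798888, -0.33848282,  0.24695258],
       [-0.2320733 , -0.08444575, -0.96902575]]), 't': array([-0.6502536 , -0.03069733,  0.38975478])}
```

View pics/scene0.png

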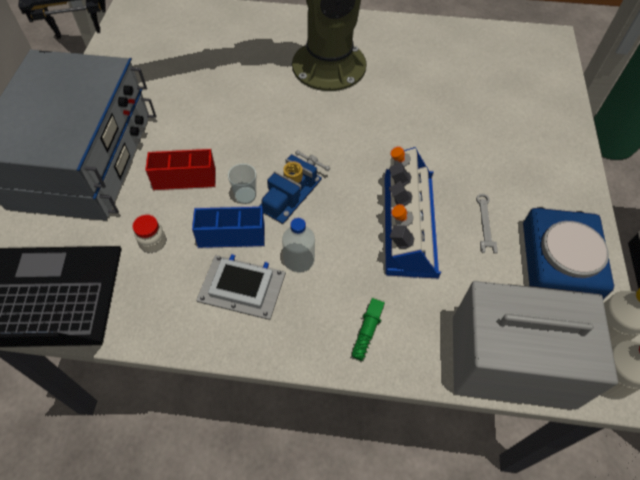

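View pics/top0.png

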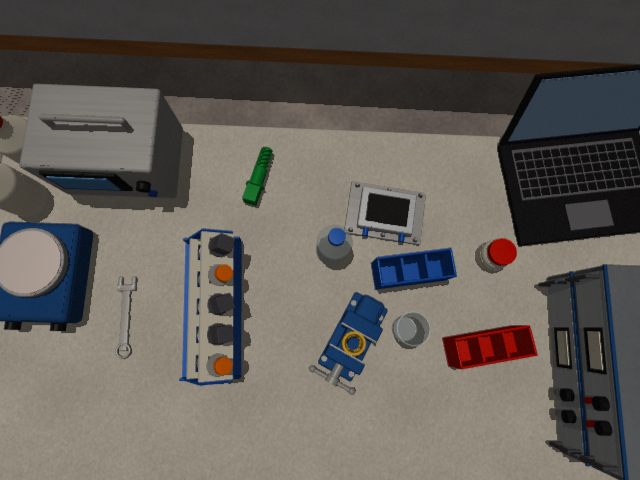

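The scene view has the red bin at (180,169), blue bin at (229,226), nut at (293,170), rack at (410,212), and the green decoy at (368,328). In the top view the nut is at (353,343), the dark heads at (220,244), (219,304) and (219,334), and the orange pins at (223,274) and (222,365).

```bash
cat > h.py <<'E'
import numpy as np,cv2,json
from scipy.optimize import least_squares
from scipy.spatial.transform import Rotation as Ro
def ray(i,u,v):
    a=np.array([(u-i['cx'])/i['fx'],(v-i['cy'])/i['fy']])
    if i.get('fish'):
        r=np.hypot(*a); d=np.r_[a*(np.sin(r)/r if r>1e-9 else 1),np.cos(r)]
    else: d=np.r_[a,1]
    R=np.array(i['R']);return -R.T@np.array(i['t']),R.T@d/np.linalg.norm(d)
def proj(i,X):
    X=np.atleast_2d(X);c=X@np.array(i['R']).T+np.array(i['t'])
    if i.get('fish'):
        r=np.hypot(c[:,0],c[:,1]);k=np.arctan2(r,c[:,2])/np.maximum(r,1e-12);a=c[:,:2]*k[:,None]
    else: a=c[:,:2]/c[:,2:]
    return a*[i['fx'],i['fy']]+[i['cx'],i['cy']]
def plane(i,u,v,z):
    C,d=ray(i,u,v);return C+d*(z-C[2])/d[2]
def tri(obs):
    A=np.zeros((3,3));b=np.zeros(3)
    for i,u,v in obs:
        C,d=ray(i,u,v);P=np.eye(3)-np.outer(d,d);A+=P;b+=P@C
    X=np.linalg.solve(A,b);return X,[np.round(proj(i,X)[0]-[u,v],1) for i,u,v in obs]
def shot(env,n,name):
    i={k:(v.tolist() if hasattr(v,'tolist') else v) for k,v in env.camera_info(n).items()}
    if n=='wrist': i['fish']=1
    im=env.read_camera(n);cv2.imwrite(f'pics/{name}.png',im[:,:,::-1]);json.dump(i,open(f'pics/{name}.json','w'));return i
def info(name): return json.load(open(f'pics/{name}.json'))
E
python3 - <<'E'
from h import *
from cell import env
np.set_printoptions(precision=4,suppress=True)
for n in('scene','top'): shot(env,n,n+'1')
T=info('top1');S=info('scene1')
print('nut',plane(T,353,343,.085),tri([(T,353,343),(S,293,170)]))
for nm,L in dict(blue=[(372,265),(452,249),(456,274),(377,290)],red=[(443,338),(532,326),(537,354),(450,367)]).items():
    print(nm,[plane(T,*p,.08)[:2] for p in L])
for p,q in [((220,244),(402,233)),((219,304),(401,192)),((219,334),(399,165)),((224,273),(401,212)),((222,365),(398,153))]: print('head',tri([(T,*p),(S,*q)]))
print('bottle',plane(T,338,236,.15),'beaker',plane(T,410,330,.05))
o=env.get_obs();Rt=Ro.from_euler('xyz',o['tool_rot'],degrees=True).as_matrix()
i=env.camera_info('wrist');R=i['R'];C=-R.T@i['t']
print('cam in tool',Rt.T@(C-o['tool_pos']),'axes',Rt.T@R.T)
E
```

```text
nut [ 0.4775 -0.0348  0.085 ] (array([ 0.4775, -0.035 ,  0.0826]), [array([-0.,  0.]), array([-0., -0.])])
blue [array([ 0.6311, -0.0716]), array([ 0.6693, -0.235 ]), array([ 0.6184, -0.2415]), array([ 0.5813, -0.0818])]
red [array([ 0.4917, -0.2117]), array([ 0.5199, -0.39  ]), array([ 0.4663, -0.3963]), array([ 0.4374, -0.2238])]
head (array([0.6545, 0.2242, 0.1293]), [array([ 0.3, -0. ]), array([ 0.3, -0. ])])
head (array([0.5424, 0.2188, 0.1242]), [array([ 0.4, -0. ]), array([ 0.3, -0. ])])
head (array([0.4887, 0.209 , 0.1519]), [array([ 0.8, -0.1]), array([ 0.6, -0.1])])
head (array([0.5998, 0.2168, 0.127 ]), [array([-1.6,  0. ]), array([-1.4,  0.1])])
head (array([0.434 , 0.2058, 0.1297]), [array([-0.3,  0. ]), array([-0.2,  0. ])])
bottle [0.6734 0.003  0.15  ] beaker [ 0.5053 -0.154   0.05  ]
cam in tool [ 0.0669  0.0012 -0.1625] axes [[ 0.0005 -0.9691 -0.2469]
 [ 1.      0.0005  0.    ]
 [ 0.0001 -0.2469  0.9691]]
```

```bash
cat > p.py <<'E'
from h import *
from cell import env
np.set_printoptions(precision=4,suppress=True)
def st():
    o=env.get_obs();return np.array(o['tool_pos']),Ro.from_euler('xyz',o['tool_rot'],degrees=True).as_matrix()
def plan(p0,R0,p1,R1,n=None):
    """constant body row (slide, angular, units of the tool) repeated n times"""
    w=Ro.from_matrix(R0.T@R1).as_rotvec();d=R0.T@(np.array(p1)-p0)
    if n is None: n=max(1,int(np.ceil(max(np.linalg.norm(d)/.058,np.linalg.norm(w)/np.radians(10.2)))))
    E=[Ro.from_rotvec(w*k/n).as_matrix() for k in range(n)]
    s=np.linalg.solve(sum(E),d)
    print(n,'x slide',np.round(s/.5,4).tolist(),'ang',np.round(w/n/np.pi,4).tolist());return s,w/n
def path(poses):
    p,R=st()
    for q in poses:
        plan(p,R,q[0],q[1],*(q[2:]));p,R=np.array(q[0]),q[1]
def down(yaw): return Ro.from_euler('xyz',[180,0,yaw],degrees=True).as_matrix()
def rep():
    o=env.get_obs();print({k:np.round(o[k],4) for k in('time_s','qpos','tool_pos','tool_rot','force','wrist_torque','grip_width','grasp_force')})
E
python3 -c "
from p import *
path([((.47,-.12,.33),down(70)),((.5,.06,.33),down(90))])"
```

```text
10 x slide [0.1054, -0.04, -0.0216] ang [-0.0, -0.0, -0.0276]
4 x slide [0.0915, -0.0049, -0.0] ang [0.0, 0.0, -0.0278]
```

step_arm --rows '[{"slide": [0.105, -0.04, -0.022], "angular": [0, 0, -0.0275], "jaw": 1}, {"slide": [0.105, -0.04, -0.022], "angular": [0, 0, -0.0275], "jaw": 1}, {"slide": [0.105, -0.04, -0.022], "angular": [0, 0, -0.0275], "jaw": 1}, {"slide": [0.105, -0.04, -0.022], "angular": [0, 0, -0.0275], "jaw": 1}, {"slide": [0.105, -0.04, -0.022], "angular": [0, 0, -0.0275], "jaw": 1}, {"slide": [0.105, -0.04, -0.022], "angular": [0, 0, -0.0275], "jaw": 1}, {"slide": [0.105, -0.04, -0.022], "angular": [0, 0, -0.0275], "jaw": 1}, {"slide": [0.105, -0.04, -0.022], "angular": [0, 0, -0.0275], "jaw": 1}, {"slide": [0.105, -0.04, -0.022], "angular": [0, 0, -0.0275], "jaw": 1}, {"slide": [0.105, -0.04, -0.022], "angular": [0, 0, -0.0275], "jaw": 1}]'

```text
time_s: 1.5
tool_pos: [0.4694, -0.1198, 0.3329]
tool_rot: [180.0, 0.0, 70.1]
force: [1.0, 0.5, -0.3]
grip_width: 0.0868
grasp_force: 0.0
```

```bash
python3 -c "
from p import *
rep();import time
for k in range(6): env.read_camera('wrist')
rep();shot(env,'wrist','wA')"
```

```text
{'time_s': np.float64(1.5), 'qpos': array([ 42.6082,  -2.9563, -29.8555,  94.2837,  -1.4633,  88.2606,
        -7.1024]), 'tool_pos': array([ 0.4694, -0.1198,  0.3329]), 'tool_rot': array([179.9784,   0.0059,  70.0681]), 'force': array([ 0.9827,  0.4886, -0.2856]), 'wrist_torque': array([-0.0213, -0.1496, -0.0102]), 'grip_width': np.float64(0.0868), 'grasp_force': np.float64(0.0)}
{'time_s': np.float64(1.8), 'qpos': array([ 42.7356,  -2.8652, -29.6562,  94.2912,  -1.3796,  88.2321,
        -7.0848]), 'tool_pos': array([ 0.4689, -0.1232,  0.3322]), 'tool_rot': array([-179.9726,    0.042 ,   69.7617]), 'force': array([-0.3277, -0.718 , -0.2098]), 'wrist_torque': array([-0.0334, -0.0092,  0.0111]), 'grip_width': np.float64(0.0873), 'grasp_force': np.float64(0.0)}
```

step_arm --rows '[{"slide": [0.092, -0.005, 0], "angular": [0, 0, -0.0275], "jaw": 1}, {"slide": [0.092, -0.005, 0], "angular": [0, 0, -0.0275], "jaw": 1}, {"slide": [0.092, -0.005, 0], "angular": [0, 0, -0.0275], "jaw": 1}, {"slide": [0.092, -0.005, 0], "angular": [0, 0, -0.0275], "jaw": 1}, {"slide": [0, 0, 0], "angular": [0, 0, 0], "jaw": 1}, {"slide": [0, 0, 0], "angular": [0, 0, 0], "jaw": 1}]'

```text
time_s: 2.6
tool_pos: [0.5, 0.0571, 0.332]
tool_rot: [-179.9, 0.0, 89.5]
force: [0.3, -0.6, 1.1]
grip_width: 0.0868
grasp_force: 0.0
```

```bash
python3 -c "
from p import *
rep();shot(env,'wrist','wB')"
```

```text
{'time_s': np.float64(2.6), 'qpos': array([ 31.8048,   0.0814, -40.969 ,  91.7883,   0.0747,  88.2064,
        -9.6561]), 'tool_pos': array([0.5   , 0.0571, 0.332 ]), 'tool_rot': array([-179.9482,    0.0304,   89.5105]), 'force': array([ 0.2859, -0.56  ,  1.0687]), 'wrist_torque': array([-0.0289, -0.1419,  0.0319]), 'grip_width': np.float64(0.0868), 'grasp_force': np.float64(0.0)}
```

View pics/wA.png

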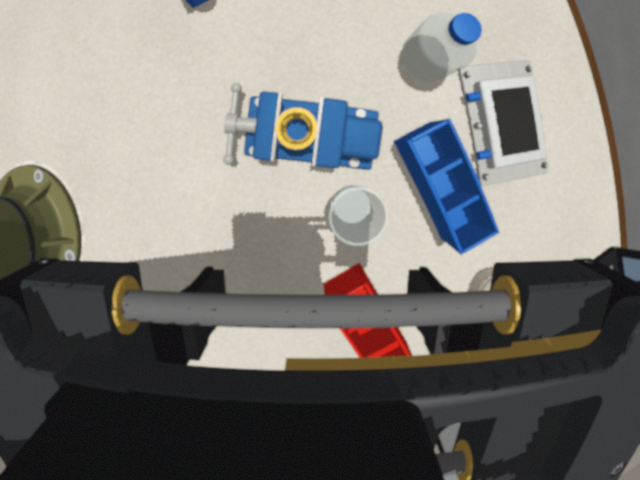

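View pics/wB.png

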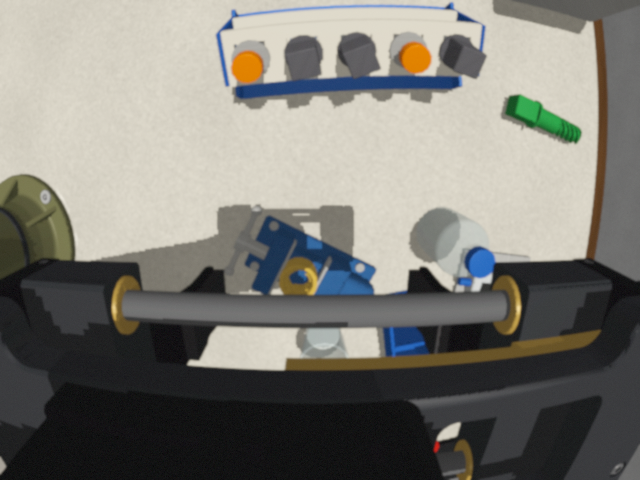

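wA shows the nut mouth at (297,129), the blue bin's three compartments at (430,155), (446,185) and (467,215), the beaker at (357,216) and the bottle cap at (465,28). wB shows the rack row: orange (247,67), dark (303,57), dark (357,54), orange (414,58), dark (465,56), with the blue front at the bottom. Next I want a view along the pocket axes.

```bash
cat >> p.py <<'E'
def tilt(th,g=0):
    """tool along the pocket axis of a rack with yaw th; g = turn about tool z (deg); g=0: tool y along rack x"""
    M=np.array([[0,1,0],[3**.5/2,0,.5],[.5,0,-3**.5/2]])
    return Ro.from_euler('z',th,degrees=True).as_matrix()@M@Ro.from_euler('z',g,degrees=True).as_matrix()
E
python3 -c "
from p import *
A=info('wA');B=info('wB');T=info('top1');S=info('scene1')
print('nut',plane(A,297,129,.085),tri([(A,297,129),(T,353,343)]))
H=[((465,56),(220,244)),((357,54),(219,304)),((303,57),(219,334)),((414,58),(223,274)),((247,67),(222,365))]
for b,t in H: print(tri([(B,*b),(T,*t)]))
for p in [(240,97),(460,84)]: print('front',plane(B,*p,.03))
path([((.549,.165,.22),tilt(4.5))])"
```

```text
nut [ 0.4783 -0.0397  0.085 ] (array([ 0.4769, -0.0381,  0.0548]), [array([-0.3,  0.1]), array([-0. , -0.2])])
(array([0.656 , 0.2231, 0.1244]), [array([-0.5, -2.4]), array([ 1.4, -0.3])])
(array([0.5456, 0.2261, 0.081 ]), [array([-1.1, -1.4]), array([ 0.9, -0.6])])
(array([0.4858, 0.2338, 0.026 ]), [array([ 0.3, -0.1]), array([0. , 0.2])])
(array([0.5983, 0.2133, 0.1292]), [array([-0.6, -1.7]), array([ 1. , -0.3])])
(array([0.4325, 0.2053, 0.119 ]), [array([ 0.6, -1.7]), array([1. , 0.4])])
front [0.4064 0.1841 0.03  ]
front [0.6878 0.206  0.03  ]
3 x slide [0.0582, 0.0346, 0.0867] ang [0.0023, 0.0556, -0.0091]
```

step_arm --rows '[{"slide": [0.058, 0.035, 0.087], "angular": [0.0023, 0.0555, -0.009], "jaw": 1}, {"slide": [0.058, 0.035, 0.087], "angular": [0.0023, 0.0555, -0.009], "jaw": 1}, {"slide": [0.058, 0.035, 0.087], "angular": [0.0023, 0.0555, -0.009], "jaw": 1}, {"slide": [0, 0, 0], "angular": [0, 0, 0], "jaw": 0.5}, {"slide": [0, 0, 0], "angular": [0, 0, 0], "jaw": 0.5}, {"slide": [0, 0, 0], "angular": [0, 0, 0], "jaw": 0.5}]'

```text
time_s: 3.4
tool_pos: [0.55, 0.1671, 0.2222]
tool_rot: [179.7, -29.8, 94.8]
force: [-0.1, -0.2, 0.7]
grip_width: 0.065
grasp_force: 0.0
```

```bash
python3 -c "
from p import *
rep();shot(env,'wrist','wC');im=cv2.imread('pics/wC.png');cv2.imwrite('pics/wCc.png',cv2.resize(im[60:340],None,fx=1.25,fy=1.25,interpolation=cv2.INTER_CUBIC))"
```

```text
{'time_s': np.float64(3.4), 'qpos': array([ 34.5229,  13.3354, -40.5509,  98.2893, -22.3279,  72.254 ,
         6.5148]), 'tool_pos': array([0.55  , 0.1671, 0.2222]), 'tool_rot': array([179.6899, -29.8407,  94.7846]), 'force': array([-0.0911, -0.1785,  0.7272]), 'wrist_torque': array([-0.5492, -0.1696,  0.0155]), 'grip_width': np.float64(0.065), 'grasp_force': np.float64(0.0)}
```

View pics/wCc.png

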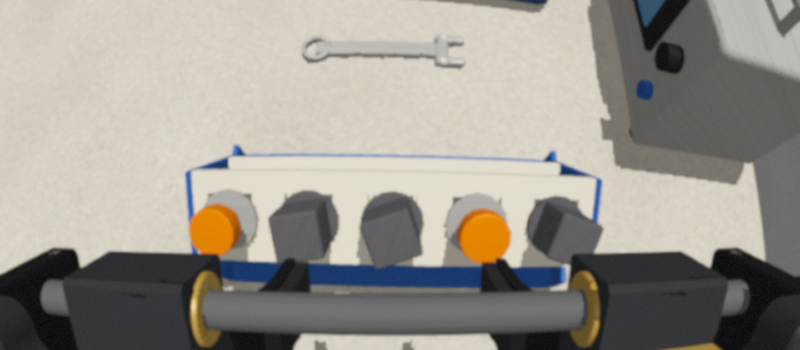

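wC, looking along the pockets, shows from left to right (rack -x to +x): orange, dark, dark, orange, dark. I'll enlarge it to pick out the corners.

```bash
python3 -c "
from p import *
im=cv2.imread('pics/wC.png')
f=lambda a:cv2.resize(a,None,fx=4,fy=4,interpolation=cv2.INTER_CUBIC)
g=lambda a:np.uint8(255*(a/255.)**.6)
o=np.vstack([f(im[195:270,145:335]),f(im[195:270,305:495])]);o=g(o)
for k in range(0,760,80): cv2.line(o,(k,0),(k,599),(0,255,0),1) if 0 else cv2.putText(o,'|',(k-4,306),0,.5,(0,0,255),1)
cv2.imwrite('pics/wCz.png',o);print(o.shape)"
```

```text
(600, 760, 3)
```

View pics/wCz.png

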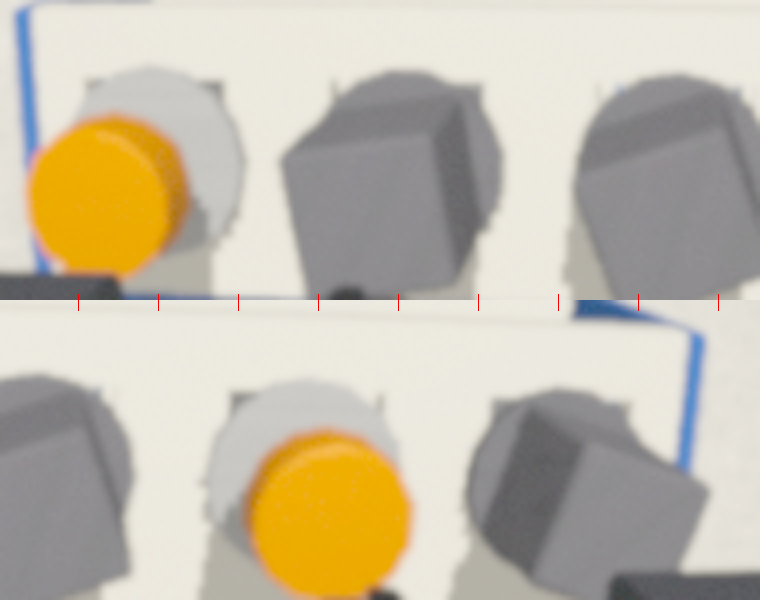

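```bash
cat > fit.py <<'E'
from p import *
C=info('wC');T=info('top1');B=info('wB');S=info('scene1')
p1=lambda X,Y:(145-.375+X/4,195-.375+Y/4)
p2=lambda X,Y:(305-.375+X/4,195-.375+(Y-300)/4)
# pocket offset, corner index (at 45+90k from +x, in tool-view), height, pixel
obs=[(-56,1,43,p1(281,162)),(-56,0,43,p1(434,133)),(-56,0,5,p1(460,97)),(-56,3,43,p1(458,285)),
(0,1,43,p1(577,185)),(0,0,43,p1(721,127)),(0,0,43,p2(80,427)),(0,3,43,p2(130,573)),
(112,0,43,p2(585,440)),(112,3,43,p2(709,490)),(112,1,43,p2(533,572)),(112,0,5,p2(540,404))]
gi={-56:0,0:1,112:2}
def RR(th): 
    c,s=.5,3**.5/2
    return Ro.from_euler('z',th,degrees=True).as_matrix()@np.array([[1,0,0],[0,s,-c],[0,c,s]])  # x=rack x, y=up slope, z=pocket axis
def corner(q,off,k,h):
    a=np.radians(45+90*k+q[4+gi[off]]);r=.015*2**.5
    return np.array(q[:3])+RR(q[3])@np.array([off/1e3+r*np.cos(a),r*np.sin(a),h/1e3])
def res(q): return np.concatenate([proj(C,corner(q,o,k,h))[0]-px for o,k,h,px in obs])
q=least_squares(res,[.545,.235,.1,4.5,8,20,-25],loss='soft_l1').x
if __name__=='__main__':
    print(q);print(np.round(res(q).reshape(-1,2),1).tolist())
    f=lambda o,h:q[:3]+RR(q[3])@np.array([o/1e3,0,h/1e3])
    for o in(-112,-56,0,56,112): print(o,f(o,29),'top px',proj(T,f(o,43))[0],'wB',proj(B,f(o,43))[0],'sc',proj(S,f(o,43))[0])
E
python3 fit.py
```

```text
[ 0.544   0.226   0.0946  3.8654 10.4685 22.0297 69.378 ]
[[-0.6, -0.3], [-0.3, 0.2], [0.9, -1.3], [2.2, 0.9], [-2.5, -0.0], [0.1, -0.1], [0.4, -0.1], [2.3, 0.4], [0.1, -0.8], [0.4, 0.6], [-3.5, 1.7], [-3.8, -2.2]]
-112 [0.4333 0.2039 0.1197] top px [226.4081 365.3941] wB [246.5362  70.7405] sc [394.0815 151.9632]
-56 [0.4891 0.2077 0.1197] top px [226.4593 333.4258] wB [303.775   64.7812] sc [394.6619 170.6495]
0 [0.545  0.2115 0.1197] top px [226.5091 302.3159] wB [361.508   61.4328] sc [395.2722 190.2996]
56 [0.6009 0.2153 0.1197] top px [226.5576 272.0303] wB [417.1473  60.7356] sc [395.9148 210.9902]
112 [0.6568 0.219  0.1197] top px [226.6048 242.5367] wB [468.6314  62.3456] sc [396.5924 232.8062]
```

```bash
cat > icp.py <<'E'
from fit import *
from scipy.ndimage import map_coordinates as mc
g=cv2.GaussianBlur(cv2.cvtColor(cv2.imread('pics/wC.png'),cv2.COLOR_BGR2GRAY).astype(float),(0,0),.8)
def icp(q,N=8,W=5):
  for it in range(N):
    w=max(1.5,W-it)
    pts=[]
    for o in gi:
      for k in range(4):
        for s in np.linspace(.12,.88,14):
          X=lambda q,o=o,k=k,s=s:(1-s)*corner(q,o,k,43)+s*corner(q,o,k+1,43)
          u=proj(C,X(q))[0];d=proj(C,corner(q,o,k+1,43))[0]-proj(C,corner(q,o,k,43))[0];d/=np.linalg.norm(d);n=np.array([-d[1],d[0]])
          t=np.arange(-w,w+.01,.25);v=mc(g,[u[1]+t*n[1],u[0]+t*n[0]],order=1);gr=np.abs(np.gradient(v,.25))
          j=gr.argmax()
          if gr[j]>6 and 0<j<len(t)-1 and u[1]+t[j]*n[1]<257: pts.append((X,u+t[j]*n,n))
    F=lambda q:[n@(proj(C,X(q))[0]-u) for X,u,n in pts]
    r=least_squares(F,q,loss='soft_l1',f_scale=.4);q=r.x
  return q,np.abs(r.fun),len(pts)
if __name__=='__main__':
  q,r,n=icp(q);print(q,n,np.median(r),np.percentile(r,90))
  for k in range(len(obs)): print(obs[k][:3],np.round(res(q)[2*k:2*k+2],1))
E
python3 icp.py
```

```text
[ 0.5439  0.2255  0.0982  3.6896  8.8325 22.7581 74.1496] 74 0.4344507053673631 0.7342636559385745
(-56, 1, 43) [-1.7 -2. ]
(-56, 0, 43) [-0.6 -0.3]
(-56, 0, 5) [ 0.8 -1.9]
(-56, 3, 43) [0.7 1. ]
(0, 1, 43) [-3.2 -0.4]
(0, 0, 43) [-0.3 -1. ]
(0, 0, 43) [-0. -1.]
(0, 3, 43) [ 2.5 -0.2]
(112, 0, 43) [-0.3 -0.2]
(112, 3, 43) [ 1.6 -1.4]
(112, 1, 43) [-1.5  3.7]
(112, 0, 5) [-4.3 -1.7]
```

```bash
cat > fit2.py <<'E'
from fit import *
o2=[x for x in obs]
def cor(q,off,k,h):
    a=np.radians(45+90*k+q[4+gi[off]]);r=q[7]*2**.5
    return np.array(q[:3])+RR(q[3])@np.array([off/1e3+r*np.cos(a),r*np.sin(a),(q[8] if h==43 else 5)/1e3])
R2=lambda q:np.concatenate([proj(C,cor(q,o,k,h))[0]-px for o,k,h,px in o2])
s=least_squares(R2,list(q)+[.015,43],x_scale=[.01]*3+[1]*4+[.001,1],loss='soft_l1')
print(s.x);print(np.round(R2(s.x).reshape(-1,2),1).tolist())
# rack outline: outer edges of the blue ends on face, collars
for nm,a in(('Lout',p1(15,12)),('Rout',p2(705,338))):
    Cc,d=ray(C,*a);n=RR(3.8)[:,2];P=s.x[:3];X=Cc+d*((P-Cc)@n)/(d@n);print(nm,RR(3.8).T@(X-P))
# collar ellipses extreme points: left/right/top
for nm,a in(('c-56 top',p1(405,70)),('c-56 right',p1(503,160)),('c0 top',p1(675,74)),('c0 right',p2(133,475)),('c112 top',p2(560,388)),('c112 left',p2(465,490)),('pin-112 top',p1(152,66)),('pin-112 right',p1(245,160)),('pin56 top',p2(305,378))):
    Cc,d=ray(C,*a);n=RR(3.8)[:,2];P=s.x[:3]+n*.005;X=Cc+d*((P-Cc)@n)/(d@n);print(nm,1e3*(RR(3.8).T@(X-P)))
E
python3 fit2.py
```

```text
[ 0.5444  0.2232  0.1017  3.8749  9.2577 21.4498 70.5494  0.0141 37.0757]
[[0.6, -0.8], [-0.9, 0.9], [-0.7, 0.7], [0.3, -0.5], [-0.7, -0.6], [0.0, 0.5], [0.3, 0.5], [1.1, -0.9], [1.3, -0.1], [0.2, -0.1], [-0.8, 0.7], [-0.6, -0.2]]
Lout [-0.1431  0.0337  0.    ]
Rout [0.1431 0.0325 0.    ]
c-56 top [-54.9674  22.1092   0.    ]
c-56 right [-35.2323   3.7396  -0.    ]
c0 top [-0.6226 21.9397 -0.    ]
c0 right [19.4785  1.4935  0.    ]
c112 top [108.1016  21.4974  -0.    ]
c112 left [89.0686 -0.6588  0.    ]
pin-112 top [-109.3411   22.7204   -0.    ]
pin-112 right [-89.7897   2.8792  -0.    ]
pin56 top [53.58   22.1789 -0.    ]
```

```bash
cat >> p.py <<'E'
TH=3.8;P=np.array([.5443,.2255,.0995])
AX=Ro.from_euler('z',TH,degrees=True).as_matrix()@np.array([0,-.5,3**.5/2])
XR=np.array([np.cos(np.radians(TH)),np.sin(np.radians(TH)),0])
def rk(off,h): return P+XR*off/1e3+AX*h/1e3
E
python3 - <<'E'
from p import *
A=info('wA')
a=lambda p,q,z:(lambda d:np.degrees(np.arctan2(d[1],d[0])))((plane(A,*q,z)-plane(A,*p,z)))
print('jaw dirs',a((276,160),(280,93),.072),a((316,165),(322,97),.072),'x dir',a((240,125),(297,129),.06))
path([(rk(-56,70),tilt(TH,-99.5)),(rk(-56,10),tilt(TH,-99.5))])
E
```

```text
jaw dirs 66.08626567554035 64.84533133281623 x dir -25.659005865618305
10 x slide [0.0076, -0.0109, 0.0131] ang [-0.0002, -0.0, -0.0548]
2 x slide [-0.0, 0.0, 0.06] ang [0.0, 0.0, 0.0]
```

step_arm --rows '[{"slide": [0.0076, -0.0109, 0.0131], "angular": [0, 0, -0.0548], "jaw": 0.65}, {"slide": [0.0076, -0.0109, 0.0131], "angular": [0, 0, -0.0548], "jaw": 0.65}, {"slide": [0.0076, -0.0109, 0.0131], "angular": [0, 0, -0.0548], "jaw": 0.65}, {"slide": [0.0076, -0.0109, 0.0131], "angular": [0, 0, -0.0548], "jaw": 0.65}, {"slide": [0.0076, -0.0109, 0.0131], "angular": [0, 0, -0.0548], "jaw": 0.65}, {"slide": [0.0076, -0.0109, 0.0131], "angular": [0, 0, -0.0548], "jaw": 0.65}, {"slide": [0.0076, -0.0109, 0.0131], "angular": [0, 0, -0.0548], "jaw": 0.65}, {"slide": [0.0076, -0.0109, 0.0131], "angular": [0, 0, -0.0548], "jaw": 0.65}, {"slide": [0.0076, -0.0109, 0.0131], "angular": [0, 0, -0.0548], "jaw": 0.65}, {"slide": [0.0076, -0.0109, 0.0131], "angular": [0, 0, -0.0548], "jaw": 0.65}]'

```text
time_s: 4.7
tool_pos: [0.49, 0.1869, 0.1593]
tool_rot: [150.5, 4.7, -167.5]
force: [0.0, -0.4, 1.2]
grip_width: 0.057
grasp_force: 0.0
```

step_arm --rows '[{"slide": [0, 0, 0], "angular": [0, 0, 0], "jaw": 0.65}, {"slide": [0, 0, 0], "angular": [0, 0, 0], "jaw": 0.65}]'

```text
time_s: 4.95
tool_pos: [0.4902, 0.1871, 0.1594]
tool_rot: [150.4, 4.4, -168.0]
force: [-0.3, 0.8, 0.6]
grip_width: 0.0567
grasp_force: 0.0
```

```bash
python3 -c "
from p import *
rep();shot(env,'wrist','wD');path([(rk(-56,10),tilt(TH,-99.5))])
D=info('wD');print(proj(D,rk(-56,43)),proj(D,rk(0,43)))
"
```

```text
{'time_s': np.float64(4.95), 'qpos': array([ 46.3045,  11.3367, -53.7885, 109.9165, -23.2448,  63.9185,
       106.7742]), 'tool_pos': array([0.4902, 0.1871, 0.1594]), 'tool_rot': array([ 150.375 ,    4.3773, -167.9893]), 'force': array([-0.338 ,  0.7746,  0.6028]), 'wrist_torque': array([-0.4237, -0.171 , -0.0292]), 'grip_width': np.float64(0.0567), 'grasp_force': np.float64(0.0)}
2 x slide [-0.0008, 0.0001, 0.0591] ang [-0.0001, -0.0008, -0.0005]
[[317.4858 271.0845]] [[302.1257 357.7017]]
```

View pics/wD.png

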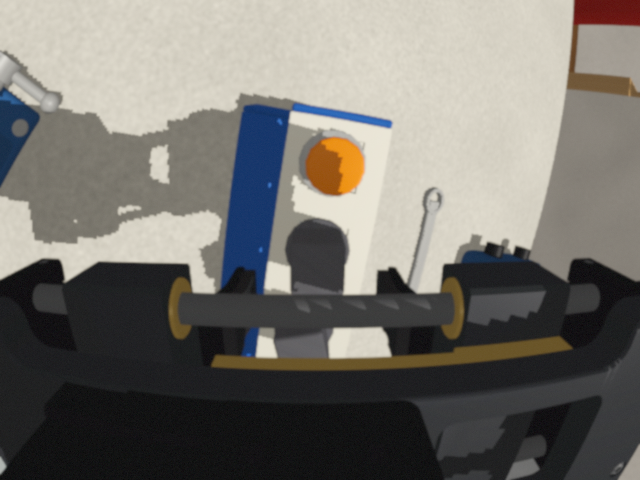

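wD shows the spindle head centred at u≈318 between the fingers at u≈232 and 402, with its flats parallel to the pads, and the pin at (335,166). I'm descending and gripping.

step_arm --rows '[{"slide": [-0.001, 0, 0.059], "angular": [0, -0.0008, -0.0005], "jaw": 0.65}, {"slide": [-0.001, 0, 0.059], "angular": [0, -0.0008, -0.0005], "jaw": 0.65}, {"slide": [0, 0, 0], "angular": [0, 0, 0], "jaw": 0}, {"slide": [0, 0, 0], "angular": [0, 0, 0], "jaw": 0}, {"slide": [0, 0, 0], "angular": [0, 0, 0], "jaw": 0}, {"slide": [0, 0, 0], "angular": [0, 0, 0], "jaw": 0}]' --newtons 45

```text
time_s: 5.75
tool_pos: [0.4891, 0.217, 0.109]
tool_rot: [150.3, 4.8, -167.9]
force: [-2.3, -0.7, 6.1]
grip_width: 0.0297
grasp_force: 44.9
```

```bash
python3 -c "
from p import *
rep();print(st()[0]-rk(-56,10), st()[1].T@AX)
p,R=st()
N=np.array([.478,-.038,0]);path([(p+AX*.11,R),(N+[0,0,.085+.06+.1],down(-25+180))])
"
```

```text
{'time_s': np.float64(5.75), 'qpos': array([ 41.9768,  16.0455, -53.8245, 112.8347, -20.6977,  55.7053,
       104.5023]), 'tool_pos': array([0.4891, 0.217 , 0.109 ]), 'tool_rot': array([ 150.2623,    4.7693, -167.8921]), 'force': array([-2.3015, -0.6722,  6.1371]), 'wrist_torque': array([0.15  , 0.1693, 0.1435]), 'grip_width': np.float64(0.0297), 'grasp_force': np.float64(44.8854)}
[0.0003 0.0002 0.0008] [-0.      0.0015 -1.    ]
2 x slide [-0.0, 0.0002, -0.11] ang [0.0, 0.0, 0.0]
5 x slide [0.0028, -0.0732, -0.0413] ang [0.0336, -0.0057, 0.0416]
```

step_arm --rows '[{"slide": [0, 0, -0.05], "angular": [0, 0, 0], "jaw": 0}, {"slide": [0, 0, -0.08], "angular": [0, 0, 0], "jaw": 0}, {"slide": [0, 0, -0.09], "angular": [0, 0, 0], "jaw": 0}]'

```text
time_s: 6.12
tool_pos: [0.4911, 0.1611, 0.203]
tool_rot: [150.3, 4.6, -167.8]
force: [1.8, -0.7, -2.6]
grip_width: 0.0299
grasp_force: 44.9
```

```bash
python3 -c "
from p import *
rep();N=np.array([.478,-.038,0]);path([(N+[0,0,.085+.05+.1],down(-160))])
"
```

```text
{'time_s': np.float64(6.125), 'qpos': array([ 50.3437,   7.9682, -53.835 , 107.0448, -25.0633,  70.5932,
       109.1221]), 'tool_pos': array([0.4911, 0.1611, 0.203 ]), 'tool_rot': array([ 150.3446,    4.6144, -167.7858]), 'force': array([ 1.8393, -0.6534, -2.579 ]), 'wrist_torque': array([-0.9004, -0.2532, -0.0487]), 'grip_width': np.float64(0.0299), 'grasp_force': np.float64(44.9453)}
4 x slide [0.0319, -0.0847, -0.0473] ang [0.0407, 0.0091, -0.0089]
```

step_arm --rows '[{"slide": [0.032, -0.085, -0.047], "angular": [0.0407, 0.0091, -0.0089], "jaw": 0}, {"slide": [0.032, -0.085, -0.047], "angular": [0.0407, 0.0091, -0.0089], "jaw": 0}, {"slide": [0.032, -0.085, -0.047], "angular": [0.0407, 0.0091, -0.0089], "jaw": 0}, {"slide": [0.032, -0.085, -0.047], "angular": [0.0407, 0.0091, -0.0089], "jaw": 0}, {"slide": [0, 0, 0], "angular": [0, 0, 0], "jaw": 0}, {"slide": [0, 0, 0], "angular": [0, 0, 0], "jaw": 0}, {"slide": [0, 0, 0], "angular": [0, 0, 0], "jaw": 0}]'

```text
time_s: 7.0
tool_pos: [0.4782, -0.0371, 0.2331]
tool_rot: [179.9, 0.0, -160.0]
force: [0.8, -0.3, -2.6]
grip_width: 0.0296
grasp_force: 44.9
```

```bash
python3 -c "
from p import *
rep();i=shot(env,'wrist','wE');im=cv2.imread('pics/wE.png')
p,R=st();print('tip px',proj(i,p+R[:,2]*.1),'nut px',proj(i,[.478,-.038,.085]))
cv2.imwrite('pics/wEc.png',cv2.resize(im[130:300,216:416],None,fx=3.5,fy=3.5,interpolation=cv2.INTER_CUBIC))
"
```

```text
{'time_s': np.float64(7.0), 'qpos': array([ 52.7246,  -1.5694, -49.8549, 104.0355,  -1.3326,  77.0189,
       113.1513]), 'tool_pos': array([ 0.4782, -0.0371,  0.2331]), 'tool_rot': array([ 179.8937,    0.0025, -160.0291]), 'force': array([ 0.752 , -0.3034, -2.58  ]), 'wrist_torque': array([ 0.162 , -0.1372,  0.0025]), 'grip_width': np.float64(0.0296), 'grasp_force': np.float64(44.9487)}
tip px [[317.147  236.4664]] nut px [[315.8113 221.8437]]
```

View pics/wEc.png

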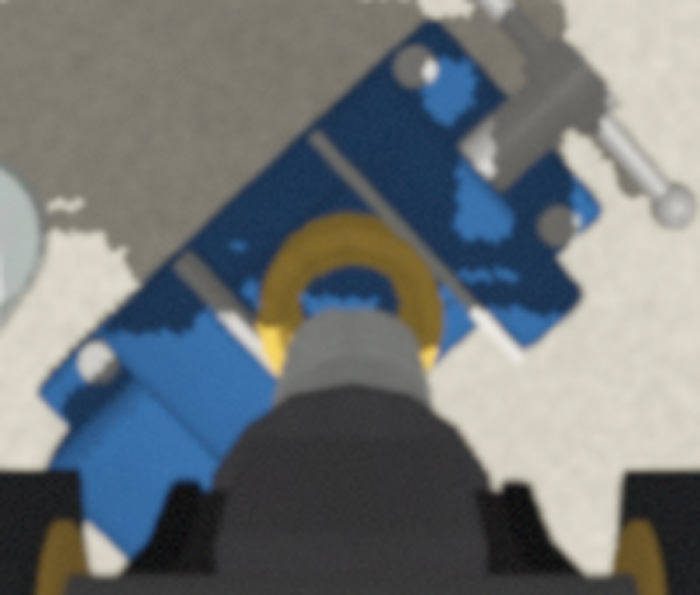

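wEc shows the tip's far edge at crop (355,310). The brass ring spans 260 to 441 horizontally, with its top at 212 and its centre near (351,304). I'll fit the ring by colour in wA and wE.

```bash
cat > nut.py <<'E'
from p import *
def mask(nm,box,i=None):
    im=cv2.imread(f'pics/{nm}.png');h=cv2.cvtColor(im,cv2.COLOR_BGR2HSV)
    m=cv2.inRange(h,(15,110,60),(35,255,255));z=np.zeros_like(m);a,b,c,d=box;z[b:d,a:c]=m[b:d,a:c];return z
t=np.linspace(0,2*np.pi,120)[:-1]
def circ(c,r,z): return np.c_[c[0]+r*np.cos(t),c[1]+r*np.sin(t),np.full(t.size,z)]
def rend(i,c,z0=.072):
    o=cv2.convexHull(np.float32(np.r_[proj(i,circ(c,.023,.085)),proj(i,circ(c,.023,z0))]))
    m=np.zeros((480*4,640*4),np.uint8);cv2.fillPoly(m,[np.int32((o+.5)*4)],255);return cv2.resize(m,(640,480),interpolation=cv2.INTER_AREA)
for nm,box in(('wA',(262,95,335,165)),('wE',(270,180,365,228)),('top1',(335,325,372,362))):
    i=info(nm);m=mask(nm,box)
    ys,xs=np.nonzero(m);print(nm,m.astype(bool).sum(),'bbox',xs.min(),xs.max(),ys.min(),ys.max())
    # outer boundary points by radial max from the centre
    c0=np.array([(xs.min()+xs.max())/2,(ys.min()+(ys.min()+(xs.max()-xs.min())))/2])
    d=np.c_[xs,ys]-c0;an=np.arctan2(d[:,1],d[:,0]);r=np.hypot(*d.T);B=[]
    for k in np.linspace(-np.pi,np.pi,49):
        s=np.abs(an-k)<.065
        if s.any(): B.append((k,r[s].max()+.5))
    B=np.array(B)
    if nm=='wE': B=B[B[:,0]<0.1]
    bp=c0+np.c_[B[:,1]*np.cos(B[:,0]),B[:,1]*np.sin(B[:,0])]
    for z0 in(.085,.072):
        def f(q):
            h=cv2.convexHull(np.float32(np.r_[proj(i,circ(q,.023,.085)),proj(i,circ(q,.023,z0))]))
            return [cv2.pointPolygonTest(h,tuple(map(float,p)),True) for p in bp]
        s=least_squares(f,[.478,-.038],diff_step=1e-3,loss='soft_l1');print(z0,s.x,np.abs(s.fun).mean(),np.mean(s.fun))
i=info('wE');im=cv2.cvtColor(cv2.imread('pics/wE.png'),cv2.COLOR_BGR2GRAY)
p,R=st()
for r in(.0105,.015): print('tip far edge',r,proj(i,p+R[:,2]*.1+R[:,0]*r))
print('col',im[205:245,317].tolist());print('row226',im[226,290:345].tolist())
E
python3 nut.py
```

```text
wA 892 bbox 276 315 109 149
0.085 [ 0.4772 -0.039 ] 0.3906525025603315 0.23133876033734296
0.072 [ 0.4772 -0.039 ] 0.39671918953561874 0.2445306255743349
wE 893 bbox 289 341 192 227
0.085 [ 0.4757 -0.0395] 1.0151526937931274 0.45479704139210464
0.072 [ 0.4771 -0.0389] 0.7776673784391751 0.32410608854273987
top1 338 bbox 341 365 331 355
0.085 [ 0.4776 -0.0351] 0.39763407538320666 -0.31639177758079445
0.072 [ 0.4775 -0.0356] 0.30565697543963616 -0.15515981612042765
tip far edge 0.0105 [[317.1652 222.388 ]]
tip far edge 0.015 [[317.1727 216.2805]]
col [82, 65, 53, 51, 49, 53, 51, 50, 53, 68, 88, 100, 107, 113, 114, 114, 116, 117, 117, 115, 116, 117, 115, 117, 116, 115, 113, 111, 109, 108, 110, 109, 106, 102, 87, 66, 56, 58, 58, 59]
row226 [200, 206, 208, 208, 200, 184, 158, 144, 141, 137, 124, 120, 119, 119, 120, 120, 120, 120, 119, 118, 119, 120, 119, 119, 118, 116, 118, 117, 117, 118, 119, 120, 119, 120, 118, 119, 118, 118, 118, 116, 116, 116, 116, 113, 108, 103, 100, 102, 102, 104, 104, 107, 108, 105, 104]
```

step_arm --rows '[{"slide": [0.0008, -0.0029, 0.03], "angular": [0, 0, 0], "jaw": 0}, {"slide": [0, 0, 0.04], "angular": [0, 0, 0], "jaw": 0}, {"slide": [0, 0, 0.016], "angular": [0, 0, 0], "jaw": 0}, {"slide": [0, 0, 0.006], "angular": [0, 0, 0], "jaw": 0}, {"slide": [0, 0, 0.006], "angular": [0, 0, 0], "jaw": 0}, {"slide": [0, 0, 0.005], "angular": [0, 0, 0], "jaw": 0}, {"slide": [0, 0, 0], "angular": [0, 0, 0], "jaw": 0}]'

```text
time_s: 7.92
tool_pos: [0.4789, -0.0393, 0.1824]
tool_rot: [-180.0, 0.1, -160.1]
force: [-0.5, -0.6, -2.8]
grip_width: 0.0295
grasp_force: 44.9
```

```bash
python3 -c "
from p import *
rep()"
```

```text
{'time_s': np.float64(7.925), 'qpos': array([ 52.1103,   1.1521, -50.4671, 108.1392,   0.9245,  71.0736,
       111.2994]), 'tool_pos': array([ 0.4789, -0.0393,  0.1824]), 'tool_rot': array([-179.9924,    0.0573, -160.0505]), 'force': array([-0.4718, -0.6448, -2.7502]), 'wrist_torque': array([ 0.0914, -0.1932,  0.0031]), 'grip_width': np.float64(0.0295), 'grasp_force': np.float64(44.9487)}
```

step_arm --rows '[{"slide": [0, 0, 0.002], "angular": [0, 0, 0], "jaw": 0}, {"slide": [0, 0, 0.002], "angular": [0, 0, 0.05], "jaw": 0}, {"slide": [0, 0, 0.002], "angular": [0, 0, 0.05], "jaw": 0}, {"slide": [0, 0, 0.002], "angular": [0, 0, 0.05], "jaw": 0}]'

```text
time_s: 8.43
tool_pos: [0.4794, -0.039, 0.1789]
tool_rot: [180.0, 0.1, 172.7]
force: [-0.1, 0.4, -1.0]
grip_width: 0.0298
grasp_force: 44.9
```

```bash
python3 -c "
from p import *
rep()"
```

```text
{'time_s': np.float64(8.425), 'qpos': array([ 51.5971,   1.3685, -50.0841, 108.405 ,   1.0839,  70.5996,
        83.8253]), 'tool_pos': array([ 0.4794, -0.039 ,  0.1789]), 'tool_rot': array([179.9607,   0.117 , 172.6621]), 'force': array([-0.0579,  0.4137, -1.0299]), 'wrist_torque': array([ 0.2446, -0.1424, -0.0234]), 'grip_width': np.float64(0.0298), 'grasp_force': np.float64(44.945)}
```

step_arm --rows '[{"slide": [0.001, 0, 0.002], "angular": [0, 0, 0.05], "jaw": 0}, {"slide": [0, 0, 0.002], "angular": [0, 0, 0.05], "jaw": 0}, {"slide": [0, 0, 0.002], "angular": [0, 0, 0.05], "jaw": 0}]'

```text
time_s: 8.8
tool_pos: [0.479, -0.039, 0.1759]
tool_rot: [179.9, 0.1, 145.7]
force: [0.9, 1.7, -0.6]
grip_width: 0.0299
grasp_force: 44.9
```

```bash
python3 -c "
from p import *
rep()"
```

```text
{'time_s': np.float64(8.8), 'qpos': array([ 51.1087,   1.4375, -49.6297, 108.6961,   1.1439,  70.2464,
        56.7604]), 'tool_pos': array([ 0.479 , -0.039 ,  0.1759]), 'tool_rot': array([179.9139,   0.0991, 145.6566]), 'force': array([ 0.9265,  1.6632, -0.5516]), 'wrist_torque': array([ 0.214 , -0.1161,  0.005 ]), 'grip_width': np.float64(0.0299), 'grasp_force': np.float64(44.9449)}
```

Right-hand. I'm running it in further, then back out.

step_arm --rows '[{"slide": [0, 0, 0.002], "angular": [0, 0, 0.05], "jaw": 0}, {"slide": [0, 0, 0.002], "angular": [0, 0, 0.05], "jaw": 0}, {"slide": [0, 0, 0.002], "angular": [0, 0, 0.05], "jaw": 0}, {"slide": [0, 0, 0.002], "angular": [0, 0, 0.05], "jaw": 0}, {"slide": [0, 0, 0.002], "angular": [0, 0, 0.05], "jaw": 0}, {"slide": [0, 0, 0.002], "angular": [0, 0, 0.05], "jaw": 0}, {"slide": [0, 0, 0.002], "angular": [0, 0, 0.05], "jaw": 0}, {"slide": [0, 0, 0], "angular": [0, 0, 0], "jaw": 0}]'

```text
time_s: 9.8
tool_pos: [0.4786, -0.0386, 0.1687]
tool_rot: [179.9, -0.1, 83.1]
force: [-1.5, 1.6, -0.5]
grip_width: 0.0298
grasp_force: 44.9
```

```bash
python3 -c "
from p import *
rep()"
```

```text
{'time_s': np.float64(9.8), 'qpos': array([ 49.7282,   1.8202, -48.4463, 109.2636,   1.3976,  69.4661,
        -6.1344]), 'tool_pos': array([ 0.4786, -0.0386,  0.1687]), 'tool_rot': array([179.9373,  -0.0597,  83.058 ]), 'force': array([-1.46  ,  1.5657, -0.5004]), 'wrist_torque': array([ 0.4379,  0.0933, -0.0316]), 'grip_width': np.float64(0.0298), 'grasp_force': np.float64(44.9453)}
```

step_arm --rows '[{"slide": [0, 0, -0.002], "angular": [0, 0, -0.05], "jaw": 0}, {"slide": [0, 0, -0.002], "angular": [0, 0, -0.05], "jaw": 0}, {"slide": [0, 0, -0.002], "angular": [0, 0, -0.05], "jaw": 0}, {"slide": [0, 0, -0.002], "angular": [0, 0, -0.05], "jaw": 0}, {"slide": [0, 0, -0.002], "angular": [0, 0, -0.05], "jaw": 0}, {"slide": [0, 0, -0.002], "angular": [0, 0, -0.05], "jaw": 0}, {"slide": [0, 0, -0.002], "angular": [0, 0, -0.05], "jaw": 0}, {"slide": [0, 0, -0.002], "angular": [0, 0, -0.05], "jaw": 0}, {"slide": [0, 0, -0.002], "angular": [0, 0, -0.05], "jaw": 0}, {"slide": [0, 0, -0.002], "angular": [0, 0, -0.05], "jaw": 0}]'

```text
time_s: 11.05
tool_pos: [0.478, -0.0384, 0.1783]
tool_rot: [179.9, -0.0, 173.5]
force: [-0.5, 1.9, -1.8]
grip_width: 0.0299
grasp_force: 45.0
```

step_arm --rows '[{"slide": [0, 0, -0.002], "angular": [0, 0, -0.05], "jaw": 0}, {"slide": [0, 0, -0.002], "angular": [0, 0, -0.05], "jaw": 0}, {"slide": [0, 0, -0.002], "angular": [0, 0, -0.05], "jaw": 0}, {"slide": [0, 0, 0], "angular": [0, 0, 0], "jaw": 0}, {"slide": [0, 0, -0.01], "angular": [0, 0, 0], "jaw": 0}, {"slide": [0, 0, -0.04], "angular": [0, 0, 0], "jaw": 0}, {"slide": [0, 0, -0.08], "angular": [0, 0, 0], "jaw": 0}]'

```text
time_s: 11.92
tool_pos: [0.4772, -0.0398, 0.2459]
tool_rot: [179.9, -0.1, -160.1]
force: [0.8, 0.3, -2.8]
grip_width: 0.0298
grasp_force: 44.9
```

```bash
cat > bins.py <<'E'
from p import *
def fitbin(i,cs,z=.08):
    X=np.array([plane(i,*c,z)[:2] for c in cs]);print(X.tolist())
    c=X.mean(0);l1=np.linalg.norm(X[1]-X[0]);l2=np.linalg.norm(X[2]-X[1]);print('centre',c,'sides',l1,l2,np.linalg.norm(X[3]-X[2]),np.linalg.norm(X[0]-X[3]))
    d=(X[1]-X[2])+(X[0]-X[3]);print('long dir',np.degrees(np.arctan2(d[1],d[0])));return c
A=info('wA');T=info('top1')
fitbin(A,[(395,143),(447,120),(498,233),(461,252)])
fitbin(T,[(377,290),(372,265),(452,249),(456,274)])
fitbin(T,[(450,367),(443,338),(532,326),(537,354)])
E
python3 -c "
from p import *
rep()";python3 bins.py
```

```text
{'time_s': np.float64(11.925), 'qpos': array([ 53.139 ,  -2.1481, -49.6447, 102.9401,  -1.6924,  78.5669,
       113.7179]), 'tool_pos': array([ 0.4772, -0.0398,  0.2459]), 'tool_rot': array([ 179.9358,   -0.0929, -160.1349]), 'force': array([ 0.8271,  0.3016, -2.8049]), 'wrist_torque': array([ 0.0897, -0.1821,  0.0286]), 'grip_width': np.float64(0.0298), 'grasp_force': np.float64(44.9488)}
[[0.5759827276421611, -0.09052547424959288], [0.6440592495486901, -0.08397651464456285], [0.6707158649902045, -0.2358862115092155], [0.6159814568148901, -0.2414880315526253]]
centre [ 0.6267 -0.163 ] sides 0.06839080133174666 0.15423077237797728 0.05502032193745026 0.15617167490586978
long dir 102.41164957387005
[[0.5812970024624176, -0.08182580191142173], [0.6310726624021159, -0.071617467774035], [0.6693158319530222, -0.23496954873224785], [0.6184012791637883, -0.24149983986797058]]
centre [ 0.625  -0.1575] sides 0.050811675905179765 0.16776901493028412 0.05133163145707518 0.1639284165325868
long dir 103.12976393242435
[[0.43736707852380136, -0.22380319800692322], [0.49173529441979535, -0.21165083780927613], [0.5198577388231506, -0.3899696906956444], [0.4663038106347986, -0.39625582571064283]]
centre [ 0.4788 -0.3054] sides 0.05570980845494599 0.18052281067480103 0.053921597879049814 0.17486349895613246
long dir 99.23924515864095
```

```bash
cat > bins2.py <<'E'
from p import *
def hullmask(nm,box,col):
    im=cv2.imread(f'pics/{nm}.png');h=cv2.cvtColor(im,cv2.COLOR_BGR2HSV)
    m=cv2.inRange(h,(105,120,40),(125,255,255)) if col=='b' else cv2.inRange(h,(0,150,50),(6,255,255))|cv2.inRange(h,(174,150,50),(180,255,255))
    z=np.zeros_like(m);a,b,c,d=box;z[b:d,a:c]=m[b:d,a:c]
    n,l,s,_=cv2.connectedComponentsWithStats(z);z=np.uint8(l==1+s[1:,4].argmax())
    return cv2.convexHull(np.argwhere(z)[:,::-1].astype(np.float32))
def box(q):
    c,s=np.cos(q[2]),np.sin(q[2]);return np.array([[q[0]+c*x-s*y,q[1]+s*x+c*y,z] for x in(-.03,.03) for y in(-.078,.078) for z in(0,.08)])
def dense(h,n=200):
    h=h.reshape(-1,2);h=np.r_[h,h[:1]];d=np.r_[0,np.cumsum(np.hypot(*np.diff(h,axis=0).T))];t=np.linspace(0,d[-1],n,endpoint=False)
    return np.c_[np.interp(t,d,h[:,0]),np.interp(t,d,h[:,1])]
def fit(views,q0):
    D=[(info(n),hullmask(n,b,c)) for n,b,c in views]
    def f(q):
        r=[]
        for i,h in D:
            H=cv2.convexHull(np.float32(proj(i,box(q))))
            r+=[cv2.pointPolygonTest(H,tuple(map(float,p)),True)-.5 for p in dense(h)]
        return r
    s=least_squares(f,q0,diff_step=1e-3,loss='soft_l1');return s.x*[1,1,180/np.pi],np.abs(s.fun).mean()
if __name__=='__main__':
    b=[('wA',(385,100,505,258),'b'),('top1',(365,240,465,297),'b'),('scene1',(188,200,270,252),'b')]
    r=[('top1',(435,318,545,375),'r'),('scene1',(140,145,222,194),'r')]
    for v in b: print('blue',v[0],fit([v],[.626,-.16,.22]))
    for v in r: print('red',v[0],fit([v],[.478,-.305,.16]))
E
python3 bins2.py
```

```text
blue wA (array([ 0.6328, -0.1643,  9.3022]), np.float64(0.7268666464307276))
blue top1 (array([ 0.6314, -0.1616,  9.1747]), np.float64(0.12044321182879145))
blue scene1 (array([ 0.6253, -0.1598, 11.1327]), np.float64(1.6267889050109623))
red top1 (array([ 0.4781, -0.3153, 10.9841]), np.float64(0.13015392862059816))
red scene1 (array([ 0.4758, -0.3171, 11.7238]), np.float64(0.6082465098238965))
```

```bash
cat >> p.py <<'E'
def binp(c,yaw,y): a=np.radians(yaw);return np.array([c[0]-np.sin(a)*y/1e3,c[1]+np.cos(a)*y/1e3])
BL=((.632,-.164),9.3);RD=((.4785,-.3185),11)
E
python3 -c "
from p import *
b=binp(*BL,-50);print(b);path([((*b,.235),down(-170.7)),((*b,.112),down(-170.7))])"
```

```text
[ 0.6401 -0.2133]
5 x slide [-0.0441, -0.0845, 0.0043] ang [0.0001, -0.0001, 0.0117]
3 x slide [0.0, -0.0, 0.082] ang [0.0, 0.0, 0.0]
```

step_arm --rows '[{"slide": [-0.044, -0.0845, 0.0043], "angular": [0, 0, 0.0117], "jaw": 0}, {"slide": [-0.044, -0.0845, 0.0043], "angular": [0, 0, 0.0117], "jaw": 0}, {"slide": [-0.044, -0.0845, 0.0043], "angular": [0, 0, 0.0117], "jaw": 0}, {"slide": [-0.044, -0.0845, 0.0043], "angular": [0, 0, 0.0117], "jaw": 0}, {"slide": [-0.044, -0.0845, 0.0043], "angular": [0, 0, 0.0117], "jaw": 0}, {"slide": [0, 0, 0.04], "angular": [0, 0, 0], "jaw": 0}, {"slide": [0, 0, 0], "angular": [0, 0, 0], "jaw": 0}]'

```text
time_s: 12.8
tool_pos: [0.6397, -0.2123, 0.2129]
tool_rot: [179.8, -0.2, -170.6]
force: [-0.1, 0.6, -2.5]
grip_width: 0.0297
grasp_force: 45.0
```

```bash
cat bins2.py > /dev/null
python3 - <<'E'
from p import *
from bins2 import hullmask,fit
rep();i=shot(env,'wrist','wF');p,R=st();print('tip px',proj(i,p+R[:,2]*.1),'compartment rim px',proj(i,[*binp(*BL,-50),.08]))
a=np.radians(9.3)
c=lambda x,y:[BL[0][0]+np.cos(a)*x-np.sin(a)*y,BL[0][1]+np.sin(a)*x+np.cos(a)*y,.08]
print(np.round(proj(i,[c(x,y) for x,y in((-.03,-.078),(.03,-.078),(.03,.078),(-.03,.078))])))
path([((*binp(*BL,-50),.112),down(-170.7))])
E
```

```text
{'time_s': np.float64(12.8), 'qpos': array([ 47.0716,  27.6548, -43.7375,  78.6008,  18.8237,  81.3859,
       103.1593]), 'tool_pos': array([ 0.6397, -0.2123,  0.2129]), 'tool_rot': array([ 179.827 ,   -0.1913, -170.6276]), 'force': array([-0.1165,  0.616 , -2.4546]), 'wrist_torque': array([ 0.1188, -0.1082, -0.0088]), 'grip_width': np.float64(0.0297), 'grasp_force': np.float64(44.9552)}
tip px [[317.9681 237.9379]] compartment rim px [[315.3752 226.8322]]
[[281. 190.]
 [282. 262.]
 [460. 261.]
 [466. 193.]]
2 x slide [0.0005, -0.0018, 0.1026] ang [0.0003, -0.0002, 0.0004]
```

View pics/wF.png

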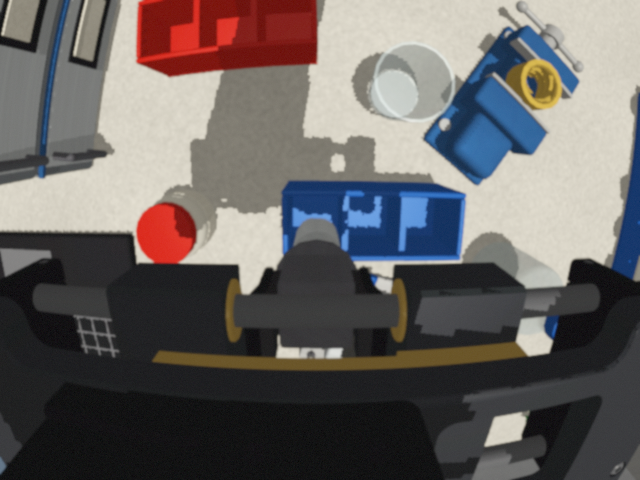

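wF shows the tip at about (318,222) over the end compartment. The rim corners sit near (285,185), (465,192) and (461,260), matching the prediction. I'm lowering it.

step_arm --rows '[{"slide": [0.0005, -0.002, 0.07], "angular": [0, 0, 0], "jaw": 0}, {"slide": [0.0005, -0.002, 0.07], "angular": [0, 0, 0], "jaw": 0}, {"slide": [0, 0, 0.05], "angular": [0, 0, 0], "jaw": 0}, {"slide": [0, 0, 0.014], "angular": [0, 0, 0], "jaw": 0}, {"slide": [0, 0, 0.004], "angular": [0, 0, 0], "jaw": 0}, {"slide": [0, 0, 0], "angular": [0, 0, 0], "jaw": 0}]'

```text
time_s: 13.6
tool_pos: [0.642, -0.2144, 0.1133]
tool_rot: [-179.9, 0.2, -170.6]
force: [0.3, 0.3, -3.1]
grip_width: 0.0297
grasp_force: 45.0
```

step_arm --rows '[{"slide": [0, 0, 0.006], "angular": [0, 0, 0], "jaw": 0}, {"slide": [0, 0, 0], "angular": [0, 0, 0], "jaw": 0}]'

```text
time_s: 13.85
tool_pos: [0.6413, -0.2145, 0.1089]
tool_rot: [-180.0, 0.1, -170.6]
force: [-0.1, 0.3, -3.1]
grip_width: 0.03
grasp_force: 45.0
```

step_arm --rows '[{"slide": [0, 0, 0.004], "angular": [0, 0, 0], "jaw": 0}, {"slide": [0, 0, 0], "angular": [0, 0, 0], "jaw": 0}]'

```text
time_s: 14.1
tool_pos: [0.6412, -0.2145, 0.1066]
tool_rot: [180.0, 0.0, -170.6]
force: [-0.0, -0.4, -2.5]
grip_width: 0.0296
grasp_force: 45.0
```

step_arm --rows '[{"slide": [0, 0, 0.003], "angular": [0, 0, 0], "jaw": 0}, {"slide": [0, 0, 0], "angular": [0, 0, 0], "jaw": 0}]'

```text
time_s: 14.35
tool_pos: [0.6416, -0.2144, 0.1064]
tool_rot: [-180.0, 0.1, -170.6]
force: [-1.9, 0.7, 4.5]
grip_width: 0.0295
grasp_force: 45.0
```

step_arm --rows '[{"slide": [0, 0, 0], "angular": [0, 0, 0], "jaw": 0.55}, {"slide": [0, 0, 0], "angular": [0, 0, 0], "jaw": 0.55}, {"slide": [0, 0, -0.01], "angular": [0, 0, 0], "jaw": 0.55}, {"slide": [0, 0, -0.04], "angular": [0, 0, 0], "jaw": 0.55}, {"slide": [0, 0, -0.1], "angular": [0, 0, 0], "jaw": 0.65}, {"slide": [0, 0, -0.11], "angular": [0, 0, 0], "jaw": 0.65}]'

```text
time_s: 15.1
tool_pos: [0.6409, -0.2144, 0.2375]
tool_rot: [180.0, 0.1, -170.6]
force: [0.6, -0.2, -0.6]
grip_width: 0.0552
grasp_force: 0.0
```

Run:
```python
from p import *
rep();i=shot(env,'wrist','wG')
path([((.58,.10,.26),down(-164)),(rk(0,70),tilt(TH,-112)),(rk(0,9),tilt(TH,-112))])
```

```text
{'time_s': np.float64(15.1), 'qpos': array([ 47.1134,  27.0069, -44.0158,  76.5593,  18.4799,  83.5903,
       103.7066]), 'tool_pos': array([ 0.6409, -0.2144,  0.2375]), 'tool_rot': array([ 179.9857,    0.0694, -170.5671]), 'force': array([ 0.6459, -0.2333, -0.5976]), 'wrist_torque': array([ 0.1053, -0.0974,  0.0372]), 'grip_width': np.float64(0.0552), 'grasp_force': np.float64(0.0)}
6 x slide [-0.0011, 0.1071, -0.0047] ang [-0.0003, 0.0006, -0.0061]
4 x slide [0.0037, 0.0386, 0.0584] ang [-0.0399, -0.0123, -0.0133]
2 x slide [0.0, 0.0, 0.061] ang [0.0, 0.0, 0.0]
```

step_arm --rows '[{"slide": [-0.001, 0.107, -0.0047], "angular": [0, 0.0006, -0.006], "jaw": 0.65}, {"slide": [-0.001, 0.107, -0.0047], "angular": [0, 0.0006, -0.006], "jaw": 0.65}, {"slide": [-0.001, 0.107, -0.0047], "angular": [0, 0.0006, -0.006], "jaw": 0.65}, {"slide": [-0.001, 0.107, -0.0047], "angular": [0, 0.0006, -0.006], "jaw": 0.65}, {"slide": [-0.001, 0.107, -0.0047], "angular": [0, 0.0006, -0.006], "jaw": 0.65}, {"slide": [-0.001, 0.107, -0.0047], "angular": [0, 0.0006, -0.006], "jaw": 0.65}]'

```text
time_s: 15.9
tool_pos: [0.5765, 0.1017, 0.251]
tool_rot: [-180.0, -0.5, -164.1]
force: [0.6, 0.4, -0.3]
grip_width: 0.0568
grasp_force: 0.0
```

step_arm --rows '[{"slide": [0.0037, 0.0386, 0.0584], "angular": [-0.04, -0.0123, -0.0133], "jaw": 0.65}, {"slide": [0.0037, 0.0386, 0.0584], "angular": [-0.04, -0.0123, -0.0133], "jaw": 0.65}, {"slide": [0.0037, 0.0386, 0.0584], "angular": [-0.04, -0.0123, -0.0133], "jaw": 0.65}, {"slide": [0.0037, 0.0386, 0.0584], "angular": [-0.04, -0.0123, -0.0133], "jaw": 0.65}, {"slide": [0, 0, 0], "angular": [0, 0, 0], "jaw": 0.65}, {"slide": [0, 0, 0], "angular": [0, 0, 0], "jaw": 0.65}]'

```text
time_s: 16.65
tool_pos: [0.5438, 0.1903, 0.1515]
tool_rot: [151.8, 10.3, -157.0]
force: [-0.0, 0.8, 0.5]
grip_width: 0.0567
grasp_force: 0.0
```

Run:
```python
from p import *
rep();i=shot(env,'wrist','wH')
path([(rk(0,9),tilt(TH,-112))])
```

```text
{'time_s': np.float64(16.65), 'qpos': array([ 47.8752,  23.8716, -61.5426, 103.0388, -10.0529,  61.8894,
       109.2448]), 'tool_pos': array([0.5438, 0.1903, 0.1515]), 'tool_rot': array([ 151.7874,   10.3411, -157.0474]), 'force': array([-0.0138,  0.8075,  0.4884]), 'wrist_torque': array([-0.4918, -0.1867,  0.0259]), 'grip_width': np.float64(0.0567), 'grasp_force': np.float64(0.0)}
1 x slide [-0.0086, 0.0054, 0.1072] ang [0.0001, -0.0018, -0.0016]
```

step_arm --rows '[{"slide": [-0.0086, 0.0054, 0.01], "angular": [0, -0.0018, -0.0016], "jaw": 0.65}, {"slide": [0, 0, 0.04], "angular": [0, 0, 0], "jaw": 0.65}, {"slide": [0, 0, 0.04], "angular": [0, 0, 0], "jaw": 0.65}, {"slide": [0, 0, 0.017], "angular": [0, 0, 0], "jaw": 0.65}, {"slide": [0, 0, 0], "angular": [0, 0, 0], "jaw": 0}, {"slide": [0, 0, 0], "angular": [0, 0, 0], "jaw": 0}, {"slide": [0, 0, 0], "angular": [0, 0, 0], "jaw": 0}, {"slide": [0, 0, 0], "angular": [0, 0, 0], "jaw": 0}]'

```text
time_s: 17.7
tool_pos: [0.5433, 0.2214, 0.1065]
tool_rot: [151.6, 10.7, -157.0]
force: [-2.3, 0.2, 5.2]
grip_width: 0.0298
grasp_force: 44.6
```

Run:
```python
from p import *
rep();p,R=st();d=p-rk(0,10);print('along axis',d@AX,'tool',R.T@d,R.T@AX)
path([(p+AX*.11,R)])
```

```text
{'time_s': np.float64(17.7), 'qpos': array([ 42.9781,  27.3566, -59.722 , 105.3687,  -7.8247,  55.4297,
       107.2467]), 'tool_pos': array([0.5433, 0.2214, 0.1065]), 'tool_rot': array([ 151.5963,   10.6831, -156.9572]), 'force': array([-2.2983,  0.1673,  5.2259]), 'wrist_torque': array([-0.0062,  0.2907,  0.2847]), 'grip_width': np.float64(0.0298), 'grasp_force': np.float64(44.6071)}
along axis -0.0018943615693330904 tool [0.0012 0.0004 0.0019] [ 0.0014  0.0041 -1.    ]
2 x slide [0.0002, 0.0005, -0.11] ang [0.0, 0.0, 0.0]
```

step_arm --rows '[{"slide": [0, 0, -0.05], "angular": [0, 0, 0], "jaw": 0}, {"slide": [0, 0, -0.08], "angular": [0, 0, 0], "jaw": 0}, {"slide": [0, 0, -0.09], "angular": [0, 0, 0], "jaw": 0}]'

```text
time_s: 18.08
tool_pos: [0.5459, 0.165, 0.2003]
tool_rot: [151.7, 10.5, -156.9]
force: [0.5, -0.8, -2.7]
grip_width: 0.03
grasp_force: 45.0
```

```bash
python3 -c "
from p import *
rep();path([((.4772,-.039,.2320),down(-160))])
"
```

```text
{'time_s': np.float64(18.075), 'qpos': array([ 52.2078,  21.055 , -63.2197,  99.7801, -12.1372,  68.2868,
       111.1241]), 'tool_pos': array([0.5459, 0.165 , 0.2003]), 'tool_rot': array([ 151.6639,   10.5281, -156.8735]), 'force': array([ 0.4864, -0.797 , -2.7082]), 'wrist_torque': array([-0.8929, -0.2814, -0.0385]), 'grip_width': np.float64(0.03), 'grasp_force': np.float64(44.9671)}
4 x slide [0.0691, -0.0708, -0.0478] ang [0.0396, 0.0133, 0.0079]
```

step_arm --rows '[{"slide": [0.069, -0.071, -0.048], "angular": [0.0396, 0.0133, 0.008], "jaw": 0}, {"slide": [0.069, -0.071, -0.048], "angular": [0.0396, 0.0133, 0.008], "jaw": 0}, {"slide": [0.069, -0.071, -0.048], "angular": [0.0396, 0.0133, 0.008], "jaw": 0}, {"slide": [0.069, -0.071, -0.048], "angular": [0.0396, 0.0133, 0.008], "jaw": 0}, {"slide": [0, 0, 0], "angular": [0, 0, 0], "jaw": 0}, {"slide": [0, 0, 0], "angular": [0, 0, 0], "jaw": 0}]'

```text
time_s: 18.82
tool_pos: [0.4781, -0.038, 0.2318]
tool_rot: [179.9, 0.1, -160.2]
force: [0.4, 0.2, -3.9]
grip_width: 0.0297
grasp_force: 45.0
```

```bash
cat > tip.py <<'E'
from p import *
import sys
rep();n=sys.argv[1];L=float(sys.argv[2]);i=shot(env,'wrist',n);im=cv2.cvtColor(cv2.imread(f'pics/{n}.png'),cv2.COLOR_BGR2GRAY).astype(float)
p,R=st();e=proj(i,p+R[:,2]*L+R[:,0]*.015)[0];print('pred far edge',e,'with 10.5',proj(i,p+R[:,2]*L+R[:,0]*.0105)[0],'nut px',proj(i,[.4772,-.0389,.085]))
for u in(314,317,320): print(u,im[205:230,u].astype(int).tolist())
path([((.4772,-.039,.1854-.1+L),down(-160)),((.4772,-.039,.0814+L),down(-160))])
E
python3 tip.py wI .0989; python3 -c "
from h import *
im=cv2.cvtColor(cv2.imread('pics/wE.png'),cv2.COLOR_BGR2GRAY)
for u in(314,317,320): print(u,im[205:230,u].tolist())"
```

```text
{'time_s': np.float64(18.825), 'qpos': array([ 62.3763,  -1.6446, -58.9964, 104.0142,  -1.5646,  76.8159,
       113.5888]), 'tool_pos': array([ 0.4781, -0.038 ,  0.2318]), 'tool_rot': array([ 179.9041,    0.065 , -160.1579]), 'force': array([ 0.3807,  0.1592, -3.9204]), 'wrist_torque': array([ 0.109 , -0.1051,  0.0241]), 'grip_width': np.float64(0.0297), 'grasp_force': np.float64(44.9731)}
pred far edge [317.7388 216.5742] with 10.5 [317.7323 222.6992] nut px [[316.0784 221.268 ]]
314 [92, 80, 65, 54, 50, 50, 49, 51, 48, 55, 68, 90, 99, 103, 103, 107, 108, 115, 116, 115, 115, 115, 116, 116, 117]
317 [90, 75, 58, 52, 52, 49, 49, 46, 52, 59, 77, 95, 102, 103, 104, 108, 109, 115, 116, 116, 119, 118, 116, 116, 119]
320 [91, 79, 60, 53, 51, 49, 51, 50, 49, 60, 78, 96, 100, 99, 94, 90, 98, 111, 117, 118, 118, 120, 119, 119, 119]
1 x slide [0.0026, -0.0021, 0.0946] ang [0.0008, 0.0003, -0.0007]
1 x slide [0.0, -0.0, 0.008] ang [0.0, 0.0, 0.0]
314 [84, 69, 55, 50, 49, 48, 50, 51, 52, 59, 77, 92, 104, 112, 114, 116, 115, 115, 115, 117, 115, 118, 117, 117, 118]
317 [82, 65, 53, 51, 49, 53, 51, 50, 53, 68, 88, 100, 107, 113, 114, 114, 116, 117, 117, 115, 116, 117, 115, 117, 116]
320 [88, 75, 57, 52, 49, 52, 51, 49, 49, 54, 71, 92, 105, 113, 119, 117, 117, 118, 118, 117, 118, 119, 118, 118, 119]
```

step_arm --rows '[{"slide": [0.0004, -0.0011, 0.03], "angular": [0, 0, 0], "jaw": 0}, {"slide": [0, 0, 0.04], "angular": [0, 0, 0], "jaw": 0}, {"slide": [0, 0, 0.016], "angular": [0, 0, 0], "jaw": 0}, {"slide": [0, 0, 0.006], "angular": [0, 0, 0], "jaw": 0}, {"slide": [0, 0, 0.006], "angular": [0, 0, 0], "jaw": 0}, {"slide": [0, 0, 0.005], "angular": [0, 0, 0], "jaw": 0}, {"slide": [0, 0, 0], "angular": [0, 0, 0], "jaw": 0}]'

```text
time_s: 19.75
tool_pos: [0.4784, -0.039, 0.1809]
tool_rot: [180.0, 0.1, -160.2]
force: [-0.3, -0.3, -1.8]
grip_width: 0.0298
grasp_force: 45.0
```

step_arm --rows '[{"slide": [0, 0, 0.002], "angular": [0, 0, 0.05], "jaw": 0}, {"slide": [0, 0, 0.002], "angular": [0, 0, 0.05], "jaw": 0}]'

```text
time_s: 20.0
tool_pos: [0.4784, -0.0385, 0.1791]
tool_rot: [179.9, 0.1, -178.5]
force: [-0.9, 0.7, -3.3]
grip_width: 0.0296
grasp_force: 45.0
```

```bash
python3 -c "
from p import *
rep()"
```

```text
{'time_s': np.float64(20.0), 'qpos': array([ 60.8184,   1.8858, -59.4173, 108.2748,   1.6172,  70.7135,
        92.4309]), 'tool_pos': array([ 0.4784, -0.0385,  0.1791]), 'tool_rot': array([ 179.9062,    0.064 , -178.4513]), 'force': array([-0.9347,  0.7375, -3.2783]), 'wrist_torque': array([0.4105, 0.0737, 0.022 ]), 'grip_width': np.float64(0.0296), 'grasp_force': np.float64(44.9737)}
```

step_arm --rows '[{"slide": [0, 0, 0.002], "angular": [0, 0, 0.05], "jaw": 0}, {"slide": [0, 0, 0.002], "angular": [0, 0, 0.05], "jaw": 0}, {"slide": [0, 0, 0.002], "angular": [0, 0, 0.05], "jaw": 0}]'

```text
time_s: 20.38
tool_pos: [0.4782, -0.0384, 0.176]
tool_rot: [179.9, -0.0, 154.6]
force: [-1.2, 0.6, -2.6]
grip_width: 0.0295
grasp_force: 45.0
```

```bash
python3 -c "
from p import *
rep()"
```

```text
{'time_s': np.float64(20.375), 'qpos': array([ 59.9315,   2.0521, -58.6295, 108.5293,   1.7484,  70.3889,
        65.2826]), 'tool_pos': array([ 0.4782, -0.0384,  0.176 ]), 'tool_rot': array([179.8953,  -0.0232, 154.5506]), 'force': array([-1.211 ,  0.5975, -2.5758]), 'wrist_torque': array([0.4392, 0.1624, 0.0108]), 'grip_width': np.float64(0.0295), 'grasp_force': np.float64(44.9717)}
```

step_arm --rows '[{"slide": [0, 0, 0.002], "angular": [0, 0, 0.05], "jaw": 0}, {"slide": [0, 0, 0.002], "angular": [0, 0, 0.05], "jaw": 0}, {"slide": [0, 0, 0.002], "angular": [0, 0, 0.05], "jaw": 0}]'

```text
time_s: 20.75
tool_pos: [0.4783, -0.038, 0.173]
tool_rot: [179.9, -0.1, 127.6]
force: [0.3, 1.5, -2.4]
grip_width: 0.0299
grasp_force: 45.0
```

step_arm --rows '[{"slide": [0, 0, 0.002], "angular": [0, 0, 0.05], "jaw": 0}, {"slide": [0, 0, 0.002], "angular": [0, 0, 0.05], "jaw": 0}, {"slide": [0, 0, 0.002], "angular": [0, 0, 0.05], "jaw": 0}, {"slide": [0, 0, 0.002], "angular": [0, 0, 0.05], "jaw": 0}, {"slide": [0, 0, 0.002], "angular": [0, 0, 0.05], "jaw": 0}, {"slide": [0, 0, 0], "angular": [0, 0, 0], "jaw": 0}]'

```text
time_s: 21.5
tool_pos: [0.4783, -0.0382, 0.1679]
tool_rot: [180.0, -0.1, 83.0]
force: [-1.0, 2.4, -2.9]
grip_width: 0.0291
grasp_force: 45.0
```

Right-hand as well. I'm unscrewing it and heading for the blue bin's +50 compartment.

step_arm --rows '[{"slide": [0, 0, -0.002], "angular": [0, 0, -0.05], "jaw": 0}, {"slide": [0, 0, -0.002], "angular": [0, 0, -0.05], "jaw": 0}, {"slide": [0, 0, -0.002], "angular": [0, 0, -0.05], "jaw": 0}, {"slide": [0, 0, -0.002], "angular": [0, 0, -0.05], "jaw": 0}, {"slide": [0, 0, -0.002], "angular": [0, 0, -0.05], "jaw": 0}, {"slide": [0, 0, -0.002], "angular": [0, 0, -0.05], "jaw": 0}, {"slide": [0, 0, -0.002], "angular": [0, 0, -0.05], "jaw": 0}, {"slide": [0, 0, -0.002], "angular": [0, 0, -0.05], "jaw": 0}, {"slide": [0, 0, -0.002], "angular": [0, 0, -0.05], "jaw": 0}, {"slide": [0, 0, -0.002], "angular": [0, 0, -0.05], "jaw": 0}]'

```text
time_s: 22.75
tool_pos: [0.4778, -0.0393, 0.1777]
tool_rot: [180.0, -0.0, 173.3]
force: [-0.7, 0.2, -3.7]
grip_width: 0.0295
grasp_force: 45.0
```

step_arm --rows '[{"slide": [0, 0, -0.002], "angular": [0, 0, -0.05], "jaw": 0}, {"slide": [0, 0, -0.002], "angular": [0, 0, -0.05], "jaw": 0}, {"slide": [0, 0, -0.002], "angular": [0, 0, -0.05], "jaw": 0}, {"slide": [0, 0, 0], "angular": [0, 0, 0], "jaw": 0}, {"slide": [0, 0, -0.01], "angular": [0, 0, 0], "jaw": 0}, {"slide": [0, 0, -0.04], "angular": [0, 0, 0], "jaw": 0}, {"slide": [0, 0, -0.08], "angular": [0, 0, 0], "jaw": 0}]'

```text
time_s: 23.62
tool_pos: [0.4773, -0.0391, 0.2457]
tool_rot: [179.9, -0.0, -160.2]
force: [0.3, 0.2, -2.3]
grip_width: 0.0295
grasp_force: 45.0
```

Run:
```python
from p import *
from bins2 import hullmask
rep()
# where is spindle 1's head (dark blob) in wG? predicted upright head top vs dark blob centroid
i=info('wG');im=cv2.imread('pics/wG.png');g=cv2.cvtColor(im,cv2.COLOR_BGR2GRAY)
b=binp(*BL,-50);print('upright head top px',proj(i,[*b,.138]),'collar',proj(i,[*b,.1]))
b=binp(*BL,50);print(b);path([((*b,.21),down(-170.7)),((*b,.112),down(-170.7))])
```

```text
{'time_s': np.float64(23.625), 'qpos': array([ 62.9508,  -2.3278, -58.9561, 102.7734,  -2.1471,  78.5267,
       114.2313]), 'tool_pos': array([ 0.4773, -0.0391,  0.2457]), 'tool_rot': array([ 179.8626,   -0.0391, -160.2147]), 'force': array([ 0.3162,  0.1738, -2.3135]), 'wrist_torque': array([ 0.0902, -0.2359, -0.0822]), 'grip_width': np.float64(0.0295), 'grasp_force': np.float64(44.9731)}
upright head top px [[318.8833 235.2677]] collar [[318.4916 223.9336]]
[ 0.6239 -0.1147]
3 x slide [-0.0798, -0.0759, 0.0237] ang [0.0002, -0.0001, 0.0194]
2 x slide [0.0, -0.0, 0.098] ang [0.0, 0.0, 0.0]
```

step_arm --rows '[{"slide": [-0.08, -0.076, 0.024], "angular": [0, 0, 0.0194], "jaw": 0}, {"slide": [-0.08, -0.076, 0.024], "angular": [0, 0, 0.0194], "jaw": 0}, {"slide": [-0.08, -0.076, 0.024], "angular": [0, 0, 0.0194], "jaw": 0}, {"slide": [0, 0, 0], "angular": [0, 0, 0], "jaw": 0}, {"slide": [0, 0, 0], "angular": [0, 0, 0], "jaw": 0}]'

```text
time_s: 24.25
tool_pos: [0.6254, -0.114, 0.2095]
tool_rot: [179.8, 0.0, -170.7]
force: [-0.4, 0.1, -3.2]
grip_width: 0.0296
grasp_force: 45.0
```

Run:
```python
from p import *
rep();i=shot(env,'wrist','wJ');b=binp(*BL,50);path([((*b,.106),down(-170.7))])
im=cv2.imread('pics/wJ.png');g=cv2.cvtColor(im,cv2.COLOR_BGR2GRAY)
# head 1: dark neutral pixels around its predicted place
c=binp(*BL,-50);print(proj(i,[*c,.138]),proj(i,[*c,.1]))
h=cv2.cvtColor(im,cv2.COLOR_BGR2HSV);m=((h[:,:,1]<60)&(h[:,:,2]<110)&(h[:,:,2]>40)).astype(np.uint8)
u,v=proj(i,[*c,.12])[0].astype(int);x0,y0=max(u-70,0),max(v-70,0);w=m[y0:v+50,x0:u+50]
n,l,s,ce=cv2.connectedComponentsWithStats(w)
for k in range(1,n):
    if s[k,4]>150: print(s[k]+[x0,y0,0,0,0],ce[k]+[x0,y0])
```

```text
{'time_s': np.float64(24.25), 'qpos': array([ 50.0621,  26.7315, -56.7147,  84.8671,  22.2324,  80.4202,
        91.8365]), 'tool_pos': array([ 0.6254, -0.114 ,  0.2095]), 'tool_rot': array([ 179.8212,    0.0322, -170.6584]), 'force': array([-0.3716,  0.1254, -3.1991]), 'wrist_torque': array([ 0.1321, -0.0733, -0.0037]), 'grip_width': np.float64(0.0296), 'grasp_force': np.float64(44.9863)}
2 x slide [0.0017, -0.001, 0.1044] ang [0.0002, 0.0002, 0.0003]
[[171.0921 244.0959]] [[188.4554 231.0821]]
[ 109  205  120   82 3008] [180.7453 236.5745]
```

step_arm --rows '[{"slide": [0.003, -0.002, 0.06], "angular": [0, 0, 0], "jaw": 0}, {"slide": [0, 0, 0.07], "angular": [0, 0, 0], "jaw": 0}, {"slide": [0, 0, 0.05], "angular": [0, 0, 0], "jaw": 0}, {"slide": [0, 0, 0.02], "angular": [0, 0, 0], "jaw": 0}, {"slide": [0, 0, 0.006], "angular": [0, 0, 0], "jaw": 0}, {"slide": [0, 0, 0], "angular": [0, 0, 0], "jaw": 0}]'

```text
time_s: 25.05
tool_pos: [0.6248, -0.1156, 0.1083]
tool_rot: [180.0, 0.2, -170.6]
force: [0.4, 1.2, -3.5]
grip_width: 0.0296
grasp_force: 45.0
```

step_arm --rows '[{"slide": [0, 0, 0.003], "angular": [0, 0, 0], "jaw": 0}, {"slide": [0, 0, 0], "angular": [0, 0, 0], "jaw": 0}]'

```text
time_s: 25.3
tool_pos: [0.6244, -0.1156, 0.1058]
tool_rot: [180.0, 0.1, -170.6]
force: [0.1, -0.4, -3.8]
grip_width: 0.03
grasp_force: 45.0
```

step_arm --rows '[{"slide": [0, 0, 0.003], "angular": [0, 0, 0], "jaw": 0}, {"slide": [0, 0, 0], "angular": [0, 0, 0], "jaw": 0}]'

```text
time_s: 25.55
tool_pos: [0.6244, -0.1157, 0.104]
tool_rot: [179.9, 0.1, -170.6]
force: [1.3, 0.3, -2.1]
grip_width: 0.0299
grasp_force: 45.0
```

step_arm --rows '[{"slide": [0, 0, 0.002], "angular": [0, 0, 0], "jaw": 0}, {"slide": [0, 0, 0], "angular": [0, 0, 0], "jaw": 0}]'

```text
time_s: 25.8
tool_pos: [0.6247, -0.1155, 0.1039]
tool_rot: [180.0, 0.1, -170.6]
force: [-1.4, 0.7, 4.9]
grip_width: 0.0297
grasp_force: 45.0
```

step_arm --rows '[{"slide": [0, 0, 0], "angular": [0, 0, 0], "jaw": 0.55}, {"slide": [0, 0, 0], "angular": [0, 0, 0], "jaw": 0.55}, {"slide": [0, 0, -0.01], "angular": [0, 0, 0], "jaw": 0.55}, {"slide": [0, 0, -0.04], "angular": [0, 0, 0], "jaw": 0.55}, {"slide": [0, 0, -0.11], "angular": [0, 0, 0], "jaw": 0.65}, {"slide": [0, 0, -0.12], "angular": [0, 0, 0], "jaw": 0.65}]'

```text
time_s: 26.55
tool_pos: [0.6238, -0.1156, 0.2453]
tool_rot: [179.9, 0.1, -170.6]
force: [1.0, -0.7, -0.1]
grip_width: 0.0551
grasp_force: 0.0
```

Run:
```python
from p import *
rep();shot(env,'wrist','wK')
path([((.635,.11,.26),down(175)),(rk(112,70),tilt(TH,-70.5)),(rk(112,10),tilt(TH,-70.5))])
```

```text
{'time_s': np.float64(26.55), 'qpos': array([ 50.4556,  25.419 , -57.4133,  82.144 ,  21.249 ,  83.8736,
        92.774 ]), 'tool_pos': array([ 0.6238, -0.1156,  0.2453]), 'tool_rot': array([ 179.9255,    0.071 , -170.6175]), 'force': array([ 1.0284, -0.7254, -0.0912]), 'wrist_torque': array([ 0.1129, -0.2215, -0.0025]), 'grip_width': np.float64(0.0551), 'grasp_force': np.float64(0.0)}
4 x slide [-0.0115, 0.1123, -0.0026] ang [-0.0001, 0.0011, 0.02]
4 x slide [-0.0074, 0.0355, 0.0578] ang [-0.0405, 0.0102, 0.0145]
2 x slide [0.0, 0.0, 0.06] ang [0.0, 0.0, 0.0]
```

step_arm --rows '[{"slide": [-0.0115, 0.112, -0.0026], "angular": [0, 0.001, 0.02], "jaw": 0.65}, {"slide": [-0.0115, 0.112, -0.0026], "angular": [0, 0.001, 0.02], "jaw": 0.65}, {"slide": [-0.0115, 0.112, -0.0026], "angular": [0, 0.001, 0.02], "jaw": 0.65}, {"slide": [-0.0115, 0.112, -0.0026], "angular": [0, 0.001, 0.02], "jaw": 0.65}]'

```text
time_s: 27.1
tool_pos: [0.6317, 0.1104, 0.2499]
tool_rot: [-180.0, -0.5, 174.8]
force: [0.2, 0.4, -0.8]
grip_width: 0.0571
grasp_force: 0.0
```

Run:
```python
from p import *
rep()
path([(rk(112,70),tilt(TH,-70.5)),(rk(112,10),tilt(TH,-70.5))])
```

```text
{'time_s': np.float64(27.1), 'qpos': array([ 28.4797,  26.4704, -56.4831,  80.1331,  21.6355,  85.3562,
        57.7723]), 'tool_pos': array([0.6317, 0.1104, 0.2499]), 'tool_rot': array([-179.9796,   -0.5398,  174.8245]), 'force': array([ 0.1947,  0.4021, -0.7557]), 'wrist_torque': array([ 0.0602, -0.1977,  0.0065]), 'grip_width': np.float64(0.0571), 'grasp_force': np.float64(0.0)}
4 x slide [-0.009, 0.0365, 0.0526] ang [-0.0405, 0.0095, 0.0141]
2 x slide [0.0, 0.0, 0.06] ang [0.0, 0.0, 0.0]
```

step_arm --rows '[{"slide": [-0.009, 0.0365, 0.0526], "angular": [-0.0405, 0.0095, 0.0141], "jaw": 0.65}, {"slide": [-0.009, 0.0365, 0.0526], "angular": [-0.0405, 0.0095, 0.0141], "jaw": 0.65}, {"slide": [-0.009, 0.0365, 0.0526], "angular": [-0.0405, 0.0095, 0.0141], "jaw": 0.65}, {"slide": [-0.009, 0.0365, 0.0526], "angular": [-0.0405, 0.0095, 0.0141], "jaw": 0.65}, {"slide": [0, 0, 0], "angular": [0, 0, 0], "jaw": 0.65}, {"slide": [0, 0, 0], "angular": [0, 0, 0], "jaw": 0.65}]'

```text
time_s: 27.85
tool_pos: [0.6582, 0.1966, 0.1602]
tool_rot: [151.5, -9.6, 166.9]
force: [-0.2, 1.1, 0.9]
grip_width: 0.0565
grasp_force: 0.0
```

Run:
```python
from p import *
rep();shot(env,'wrist','wL')
path([(rk(112,10),tilt(TH,-70.5))])
```

```text
{'time_s': np.float64(27.85), 'qpos': array([ 38.1648,  38.7903, -60.609 ,  85.8605,   3.997 ,  66.6936,
        58.8814]), 'tool_pos': array([0.6582, 0.1966, 0.1602]), 'tool_rot': array([151.5019,  -9.5788, 166.937 ]), 'force': array([-0.193 ,  1.1276,  0.895 ]), 'wrist_torque': array([-0.5034, -0.2316, -0.0135]), 'grip_width': np.float64(0.0565), 'grasp_force': np.float64(0.0)}
2 x slide [0.0, 0.0006, 0.0609] ang [-0.0002, -0.0001, 0.0006]
```

step_arm --rows '[{"slide": [0, 0.001, 0.03], "angular": [0, 0, 0.001], "jaw": 0.65}, {"slide": [0, 0, 0.045], "angular": [0, 0, 0], "jaw": 0.65}, {"slide": [0, 0, 0.035], "angular": [0, 0, 0], "jaw": 0.65}, {"slide": [0, 0, 0.009], "angular": [0, 0, 0], "jaw": 0.65}, {"slide": [0, 0, 0], "angular": [0, 0, 0], "jaw": 0}, {"slide": [0, 0, 0], "angular": [0, 0, 0], "jaw": 0}, {"slide": [0, 0, 0], "angular": [0, 0, 0], "jaw": 0}, {"slide": [0, 0, 0], "angular": [0, 0, 0], "jaw": 0}]'

```text
time_s: 28.9
tool_pos: [0.6569, 0.2271, 0.1085]
tool_rot: [151.4, -9.7, 166.7]
force: [1.9, 1.3, 2.0]
grip_width: 0.0298
grasp_force: 44.6
```

Run:
```python
from p import *
rep();p,R=st();d=p-rk(112,10);print('along axis',d@AX,'tool',R.T@d,R.T@AX)
path([(p+AX*.11,R)])
```

```text
{'time_s': np.float64(28.9), 'qpos': array([ 34.8222,  41.4711, -58.7409,  88.5237,   5.6673,  60.776 ,
        57.4197]), 'tool_pos': array([0.6569, 0.2271, 0.1085]), 'tool_rot': array([151.3763,  -9.6834, 166.6764]), 'force': array([1.9049, 1.3269, 2.0309]), 'wrist_torque': array([ 0.0047, -0.449 , -0.1981]), 'grip_width': np.float64(0.0298), 'grasp_force': np.float64(44.5896)}
along axis 0.0007118183393032961 tool [-0.0007 -0.0004 -0.0007] [ 0.0005  0.0014 -1.    ]
2 x slide [0.0001, 0.0002, -0.11] ang [0.0, 0.0, 0.0]
```

step_arm --rows '[{"slide": [0, 0, -0.05], "angular": [0, 0, 0], "jaw": 0}, {"slide": [0, 0, -0.08], "angular": [0, 0, 0], "jaw": 0}, {"slide": [0, 0, -0.09], "angular": [0, 0, 0], "jaw": 0}]'

```text
time_s: 29.28
tool_pos: [0.6582, 0.1712, 0.2015]
tool_rot: [151.6, -10.0, 166.8]
force: [0.5, -0.4, -2.7]
grip_width: 0.0299
grasp_force: 44.8
```

```bash
python3 -c "
from p import *
rep();path([((.4779,-.0385,.2345),down(-160),6)])
"
```

```text
{'time_s': np.float64(29.275), 'qpos': array([ 40.5157,  37.057 , -61.714 ,  83.072 ,   2.6693,  71.8133,
        59.6352]), 'tool_pos': array([0.6582, 0.1712, 0.2015]), 'tool_rot': array([151.6026,  -9.9582, 166.8115]), 'force': array([ 0.5006, -0.4133, -2.6687]), 'wrist_torque': array([-0.8748, -0.2981, -0.0836]), 'grip_width': np.float64(0.0299), 'grasp_force': np.float64(44.8342)}
6 x slide [0.0613, -0.0663, -0.0268] ang [0.0282, -0.0012, -0.0323]
```

step_arm --rows '[{"slide": [0, 0, -0.08], "angular": [0, 0, 0], "jaw": 0}]'

```text
time_s: 29.4
tool_pos: [0.6608, 0.1499, 0.2371]
tool_rot: [151.6, -9.8, 166.7]
force: [0.4, -1.1, -2.7]
grip_width: 0.0298
grasp_force: 44.8
```

```bash
python3 -c "
from p import *
rep();path([((.4779,-.0385,.2345),down(-160),6)])
"
```

```text
{'time_s': np.float64(29.4), 'qpos': array([ 42.1077,  35.8326, -62.4116,  80.2049,   1.8623,  75.9247,
        60.2379]), 'tool_pos': array([0.6608, 0.1499, 0.2371]), 'tool_rot': array([151.6352,  -9.8313, 166.6851]), 'force': array([ 0.4026, -1.137 , -2.7106]), 'wrist_torque': array([-0.8413, -0.2552, -0.0235]), 'grip_width': np.float64(0.0298), 'grasp_force': np.float64(44.8343)}
6 x slide [0.0615, -0.063, -0.0133] ang [0.0281, -0.001, -0.0324]
```

step_arm --rows '[{"slide": [0.0615, -0.063, -0.0133], "angular": [0.028, -0.001, -0.0324], "jaw": 0}, {"slide": [0.0615, -0.063, -0.0133], "angular": [0.028, -0.001, -0.0324], "jaw": 0}, {"slide": [0.0615, -0.063, -0.0133], "angular": [0.028, -0.001, -0.0324], "jaw": 0}, {"slide": [0.0615, -0.063, -0.0133], "angular": [0.028, -0.001, -0.0324], "jaw": 0}, {"slide": [0.0615, -0.063, -0.0133], "angular": [0.028, -0.001, -0.0324], "jaw": 0}, {"slide": [0.0615, -0.063, -0.0133], "angular": [0.028, -0.001, -0.0324], "jaw": 0}, {"slide": [0, 0, 0], "angular": [0, 0, 0], "jaw": 0}, {"slide": [0, 0, 0], "angular": [0, 0, 0], "jaw": 0}]'

```text
time_s: 30.4
tool_pos: [0.4798, -0.0339, 0.2338]
tool_rot: [179.4, 0.1, -160.5]
force: [-0.5, 0.8, -3.0]
grip_width: 0.0296
grasp_force: 44.8
```

```bash
python3 tip.py wM .1015
```

```text
{'time_s': np.float64(30.4), 'qpos': array([ 79.3271,  -1.5487, -75.5372, 103.3342,  -2.1106,  77.1816,
       113.7526]), 'tool_pos': array([ 0.4798, -0.0339,  0.2338]), 'tool_rot': array([ 179.4395,    0.1101, -160.515 ]), 'force': array([-0.5072,  0.7817, -2.9627]), 'wrist_torque': array([ 0.0935, -0.1154, -0.0207]), 'grip_width': np.float64(0.0296), 'grasp_force': np.float64(44.844)}
pred far edge [318.42   216.5689] with 10.5 [318.4182 222.6376] nut px [[310.7763 217.2016]]
314 [50, 50, 50, 52, 51, 50, 49, 49, 61, 79, 94, 99, 102, 110, 119, 119, 119, 119, 119, 119, 120, 120, 119, 122, 121]
317 [51, 52, 51, 49, 50, 51, 50, 50, 52, 51, 57, 66, 84, 104, 116, 118, 119, 120, 119, 120, 120, 120, 120, 120, 122]
320 [62, 55, 51, 51, 51, 51, 50, 51, 46, 50, 51, 60, 79, 102, 114, 119, 118, 120, 119, 118, 120, 120, 120, 120, 121]
1 x slide [0.0096, -0.0103, 0.0934] ang [0.0039, 0.0009, -0.0023]
1 x slide [0.0, -0.0, 0.008] ang [0.0, 0.0, 0.0]
```

```bash
python3 -c "
from p import *
path([((.4772,-.0389,.2335),down(110))])
"
```

```text
9 x slide [0.0002, -0.0016, 0.0] ang [0.0004, -0.0003, 0.0553]
```

step_arm --rows '[{"slide": [0.0002, -0.0016, 0], "angular": [0.0004, -0.0003, 0.0553], "jaw": 0}, {"slide": [0.0002, -0.0016, 0], "angular": [0.0004, -0.0003, 0.0553], "jaw": 0}, {"slide": [0.0002, -0.0016, 0], "angular": [0.0004, -0.0003, 0.0553], "jaw": 0}, {"slide": [0.0002, -0.0016, 0], "angular": [0.0004, -0.0003, 0.0553], "jaw": 0}, {"slide": [0.0002, -0.0016, 0], "angular": [0.0004, -0.0003, 0.0553], "jaw": 0}, {"slide": [0.0002, -0.0016, 0], "angular": [0.0004, -0.0003, 0.0553], "jaw": 0}, {"slide": [0.0002, -0.0016, 0], "angular": [0.0004, -0.0003, 0.0553], "jaw": 0}, {"slide": [0.0002, -0.0016, 0], "angular": [0.0004, -0.0003, 0.0553], "jaw": 0}, {"slide": [0.0002, -0.0016, 0], "angular": [0.0004, -0.0003, 0.0553], "jaw": 0}, {"slide": [0, 0, 0], "angular": [0, 0, 0], "jaw": 0}]'

```text
time_s: 31.7
tool_pos: [0.4773, -0.0379, 0.2336]
tool_rot: [179.9, -0.2, 110.3]
force: [0.0, -0.2, -2.2]
grip_width: 0.0294
grasp_force: 44.8
```

Run:
```python
from p import *
rep();i=shot(env,'wrist','wN');im=cv2.cvtColor(cv2.imread('pics/wN.png'),cv2.COLOR_BGR2GRAY)
p,R=st();print(proj(i,p+R[:,2]*.1015+R[:,0]*.015)[0])
for u in(312,315,318,321): print(u,im[205:230,u].tolist())
print('row 228',im[228,280:360].tolist())
path([((.4772,-.0389,.0814+.1015),down(110))])
```

```text
{'time_s': np.float64(31.7), 'qpos': array([ 82.2346,  -3.4092, -76.8411, 103.7331,  -3.6237,  77.0277,
        26.4873]), 'tool_pos': array([ 0.4773, -0.0379,  0.2336]), 'tool_rot': array([179.8712,  -0.1728, 110.2595]), 'force': array([ 0.0015, -0.2159, -2.2298]), 'wrist_torque': array([-0.031 , -0.109 , -0.0377]), 'grip_width': np.float64(0.0294), 'grasp_force': np.float64(44.845)}
[315.8198 214.457 ]
312 [92, 84, 70, 56, 52, 51, 51, 51, 50, 48, 51, 56, 76, 101, 114, 118, 119, 120, 120, 118, 120, 120, 120, 119, 119]
315 [90, 75, 60, 51, 49, 49, 51, 51, 50, 50, 49, 63, 85, 105, 118, 120, 118, 119, 119, 121, 122, 121, 121, 120, 121]
318 [92, 75, 58, 49, 49, 49, 49, 47, 49, 50, 51, 58, 78, 101, 114, 119, 118, 120, 120, 120, 120, 118, 121, 121, 122]
321 [93, 80, 65, 53, 49, 51, 50, 50, 50, 51, 51, 57, 82, 102, 116, 119, 121, 120, 119, 119, 120, 122, 121, 122, 123]
row 228 [124, 122, 119, 114, 101, 83, 68, 53, 51, 61, 78, 92, 102, 103, 104, 103, 100, 98, 106, 110, 116, 118, 116, 118, 118, 117, 116, 117, 118, 118, 118, 118, 119, 121, 121, 120, 120, 120, 121, 122, 123, 122, 121, 121, 121, 120, 121, 121, 121, 122, 126, 125, 122, 121, 120, 125, 143, 168, 184, 188, 181, 167, 161, 167, 164, 143, 113, 91, 79, 68, 58, 52, 52, 51, 48, 51, 51, 49, 46, 50]
1 x slide [-0.0015, -0.0009, 0.1014] ang [0.0007, -0.0007, 0.0018]
```

step_arm --rows '[{"slide": [-0.0008, -0.0007, 0.03], "angular": [0.0005, -0.0005, 0.001], "jaw": 0}, {"slide": [0, 0, 0.04], "angular": [0, 0, 0], "jaw": 0}, {"slide": [0, 0, 0.016], "angular": [0, 0, 0], "jaw": 0}, {"slide": [0, 0, 0.006], "angular": [0, 0, 0], "jaw": 0}, {"slide": [0, 0, 0.004], "angular": [0, 0, 0], "jaw": 0}, {"slide": [0, 0, 0], "angular": [0, 0, 0], "jaw": 0}]'

```text
time_s: 32.5
tool_pos: [0.4771, -0.0403, 0.1863]
tool_rot: [-180.0, 0.2, 109.8]
force: [-0.8, 0.8, -3.1]
grip_width: 0.0301
grasp_force: 44.8
```

```bash
python3 -c "
from p import *
rep()"
```

```text
{'time_s': np.float64(32.5), 'qpos': array([ 78.2451,   3.0339, -77.2348, 107.6594,   3.3643,  71.6347,
        19.8106]), 'tool_pos': array([ 0.4771, -0.0403,  0.1863]), 'tool_rot': array([-179.9768,    0.2416,  109.8406]), 'force': array([-0.7591,  0.8421, -3.1049]), 'wrist_torque': array([ 0.0469, -0.1336,  0.0128]), 'grip_width': np.float64(0.0301), 'grasp_force': np.float64(44.8437)}
```

step_arm --rows '[{"slide": [0.0036, 0.0013, 0], "angular": [0, 0, 0], "jaw": 0}, {"slide": [0, 0, 0.003], "angular": [0, 0, 0], "jaw": 0}, {"slide": [0, 0, 0.003], "angular": [0, 0, 0], "jaw": 0}, {"slide": [0, 0, 0], "angular": [0, 0, 0], "jaw": 0}]'

```text
time_s: 33.0
tool_pos: [0.4767, -0.0383, 0.1827]
tool_rot: [-179.9, 0.2, 109.8]
force: [0.4, -0.1, -2.4]
grip_width: 0.03
grasp_force: 44.8
```

step_arm --rows '[{"slide": [0, 0, 0.002], "angular": [0, 0, 0.05], "jaw": 0}, {"slide": [0, 0, 0.002], "angular": [0, 0, 0.05], "jaw": 0}]'

```text
time_s: 33.25
tool_pos: [0.477, -0.038, 0.1814]
tool_rot: [180.0, 0.2, 91.5]
force: [-3.0, 0.7, 8.9]
grip_width: 0.0297
grasp_force: 44.8
```

```bash
python3 -c "
from p import *
rep()"
```

```text
{'time_s': np.float64(33.25), 'qpos': array([ 75.9476,   3.2947, -75.3563, 108.0556,   3.5641,  71.1214,
         1.0106]), 'tool_pos': array([ 0.477 , -0.038 ,  0.1814]), 'tool_rot': array([179.9838,   0.1853,  91.5493]), 'force': array([-2.979 ,  0.7453,  8.9157]), 'wrist_torque': array([0.4356, 0.6761, 0.2659]), 'grip_width': np.float64(0.0297), 'grasp_force': np.float64(44.8213)}
```

step_arm --rows '[{"slide": [0, 0, 0.002], "angular": [0, 0, 0.05], "jaw": 0}]'

```text
time_s: 33.38
tool_pos: [0.4771, -0.0375, 0.1815]
tool_rot: [180.0, 0.2, 82.6]
force: [-5.9, 1.4, 17.0]
grip_width: 0.0299
grasp_force: 44.8
```

step_arm --rows '[{"slide": [0, 0, 0], "angular": [0, 0, 0.05], "jaw": 0}]'

```text
time_s: 33.5
tool_pos: [0.477, -0.0371, 0.1817]
tool_rot: [180.0, 0.2, 73.7]
force: [-5.1, 2.3, 12.8]
grip_width: 0.0297
grasp_force: 44.9
```

step_arm --rows '[{"slide": [0, 0, 0], "angular": [0, 0, 0.05], "jaw": 0}, {"slide": [0, 0, 0], "angular": [0, 0, 0.05], "jaw": 0}, {"slide": [0, 0, 0], "angular": [0, 0, 0.05], "jaw": 0}]'

```text
time_s: 33.88
tool_pos: [0.4772, -0.0366, 0.1818]
tool_rot: [179.9, 0.1, 46.7]
force: [-3.4, 2.8, 11.7]
grip_width: 0.0295
grasp_force: 44.8
```

step_arm --rows '[{"slide": [0, 0, 0], "angular": [0, 0, 0.05], "jaw": 0}, {"slide": [0, 0, 0], "angular": [0, 0, 0.05], "jaw": 0}, {"slide": [0, 0, 0], "angular": [0, 0, 0.05], "jaw": 0}]'

```text
time_s: 34.25
tool_pos: [0.478, -0.0377, 0.1807]
tool_rot: [179.8, -0.1, 19.6]
force: [0.7, 0.2, -2.3]
grip_width: 0.0299
grasp_force: 44.9
```

```bash
python3 -c "
from p import *
rep()"
```

```text
{'time_s': np.float64(34.25), 'qpos': array([ 70.9665,   2.5137, -70.0421, 108.1546,   2.6966,  70.8395,
       -70.3725]), 'tool_pos': array([ 0.478 , -0.0377,  0.1807]), 'tool_rot': array([179.7687,  -0.0918,  19.5641]), 'force': array([ 0.7054,  0.1647, -2.3336]), 'wrist_torque': array([ 0.3141, -0.3504, -0.0204]), 'grip_width': np.float64(0.0299), 'grasp_force': np.float64(44.8543)}
```

step_arm --rows '[{"slide": [0, 0, 0.001], "angular": [0, 0, 0.05], "jaw": 0}, {"slide": [0, 0, 0.001], "angular": [0, 0, 0.05], "jaw": 0}]'

```text
time_s: 34.5
tool_pos: [0.4782, -0.0364, 0.1806]
tool_rot: [179.9, -0.1, 1.7]
force: [-2.2, 2.7, 13.0]
grip_width: 0.0298
grasp_force: 44.9
```

step_arm --rows '[{"slide": [0, 0, 0.001], "angular": [0, 0, 0.05], "jaw": 0}, {"slide": [0, 0, 0.002], "angular": [0, 0, 0.05], "jaw": 0}]'

```text
time_s: 34.75
tool_pos: [0.4793, -0.0371, 0.1809]
tool_rot: [179.9, -0.3, -16.3]
force: [-3.6, 2.0, 22.2]
grip_width: 0.0297
grasp_force: 45.2
```

Left-hand: it turned 126° clockwise and never went in. I'm lifting it out to go to the red bin.

step_arm --rows '[{"slide": [0, 0, -0.006], "angular": [0, 0, 0], "jaw": 0}, {"slide": [0, 0, -0.02], "angular": [0, 0, 0], "jaw": 0}, {"slide": [0, 0, -0.05], "angular": [0, 0, 0], "jaw": 0}, {"slide": [0, 0, -0.05], "angular": [0, 0, 0], "jaw": 0}]'

```text
time_s: 35.25
tool_pos: [0.4762, -0.0387, 0.2412]
tool_rot: [179.7, -0.0, -16.1]
force: [0.4, 0.2, -1.7]
grip_width: 0.0298
grasp_force: 44.9
```

```bash
python3 -c "
from p import *
rep();path([((*RD[0],.235),down(11))])
"
```

```text
{'time_s': np.float64(35.25), 'qpos': array([  71.2139,   -2.9536,  -66.8121,  103.2504,   -2.4954,   77.946 ,
       -101.1913]), 'tool_pos': array([ 0.4762, -0.0387,  0.2412]), 'tool_rot': array([179.7269,  -0.0347, -16.1429]), 'force': array([ 0.3803,  0.1933, -1.6575]), 'wrist_torque': array([0.0399, 0.0126, 0.0512]), 'grip_width': np.float64(0.0298), 'grasp_force': np.float64(44.8854)}
5 x slide [0.0113, 0.1124, 0.0028] ang [0.0003, 0.0, -0.0302]
```

step_arm --rows '[{"slide": [0.0094, 0.094, 0.0023], "angular": [0, 0, -0.0252], "jaw": 0}, {"slide": [0.0094, 0.094, 0.0023], "angular": [0, 0, -0.0252], "jaw": 0}, {"slide": [0.0094, 0.094, 0.0023], "angular": [0, 0, -0.0252], "jaw": 0}, {"slide": [0.0094, 0.094, 0.0023], "angular": [0, 0, -0.0252], "jaw": 0}, {"slide": [0.0094, 0.094, 0.0023], "angular": [0, 0, -0.0252], "jaw": 0}, {"slide": [0.0094, 0.094, 0.0023], "angular": [0, 0, -0.0252], "jaw": 0}, {"slide": [0, 0, 0], "angular": [0, 0, 0], "jaw": 0}, {"slide": [0, 0, 0], "angular": [0, 0, 0], "jaw": 0}]'

```text
time_s: 36.25
tool_pos: [0.4807, -0.3186, 0.2343]
tool_rot: [179.9, 0.0, 11.0]
force: [-0.0, 1.2, -2.8]
grip_width: 0.0299
grasp_force: 44.9
```

Run:
```python
from p import *
rep();i=shot(env,'wrist','wO')
a=np.radians(11);c=lambda x,y:[RD[0][0]+np.cos(a)*x-np.sin(a)*y,RD[0][1]+np.sin(a)*x+np.cos(a)*y,.08]
print(np.round(proj(i,[c(x,y) for x,y in((-.03,-.078),(.03,-.078),(.03,.078),(-.03,.078))])).tolist(),'centre',proj(i,c(0,0)))
p,R=st();print('tip',proj(i,p+R[:,2]*.1015))
path([((*RD[0],.11),down(11))])
im=cv2.imread('pics/wO.png');cv2.circle(im,tuple(np.int32(proj(i,c(0,0))[0])),2,(0,255,0),-1);cv2.imwrite('pics/wOc.png',im)
```

```text
{'time_s': np.float64(36.25), 'qpos': array([ 77.2329,  15.991 , -55.0713,  91.4967,  13.4144,  79.4368,
       -58.2352]), 'tool_pos': array([ 0.4807, -0.3186,  0.2343]), 'tool_rot': array([179.8724,   0.0425,  11.0297]), 'force': array([-0.0111,  1.2481, -2.7597]), 'wrist_torque': array([ 0.1022, -0.0335, -0.0439]), 'grip_width': np.float64(0.0299), 'grasp_force': np.float64(44.885)}
[[399.0, 255.0], [403.0, 190.0], [224.0, 190.0], [228.0, 255.0]] centre [[313.4673 222.8945]]
tip [[313.4975 235.1267]]
3 x slide [-0.0017, -0.0001, 0.0831] ang [0.0003, 0.0001, 0.0002]
```

View pics/wOc.png

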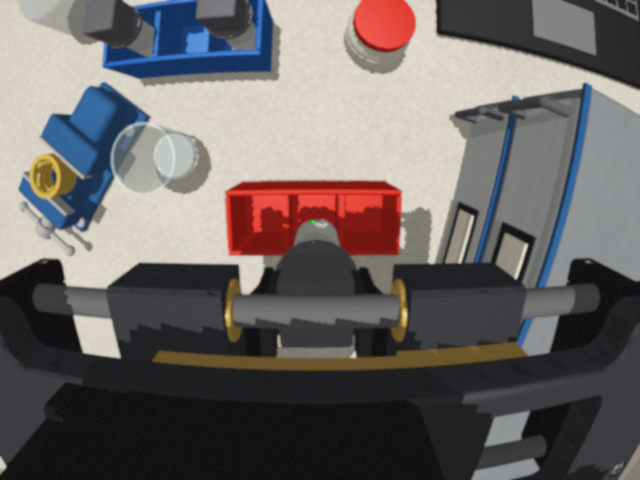

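wO shows the red rim corners near (228,190), (400,190) and (400,253), as predicted. The tip at (314,225) is between the dividers at 290 and 338, and both earlier spindles stand in the blue bin's end compartments. I'm lowering it.

step_arm --rows '[{"slide": [-0.003, 0, 0.06], "angular": [0, 0, 0], "jaw": 0}, {"slide": [-0.001, 0, 0.08], "angular": [0, 0, 0], "jaw": 0}, {"slide": [0, 0, 0.07], "angular": [0, 0, 0], "jaw": 0}, {"slide": [0, 0, 0.03], "angular": [0, 0, 0], "jaw": 0}, {"slide": [0, 0, 0.008], "angular": [0, 0, 0], "jaw": 0}, {"slide": [0, 0, 0], "angular": [0, 0, 0], "jaw": 0}]'

```text
time_s: 37.05
tool_pos: [0.48, -0.3199, 0.1119]
tool_rot: [179.7, -0.1, 11.1]
force: [-0.5, -0.3, -2.4]
grip_width: 0.0297
grasp_force: 44.9
```

step_arm --rows '[{"slide": [0, 0, 0.002], "angular": [0, 0, 0], "jaw": 0}, {"slide": [0, 0, 0], "angular": [0, 0, 0], "jaw": 0}]'

```text
time_s: 37.3
tool_pos: [0.4796, -0.3201, 0.1103]
tool_rot: [179.7, -0.0, 11.0]
force: [-0.5, 0.1, -3.2]
grip_width: 0.0294
grasp_force: 44.9
```

step_arm --rows '[{"slide": [0, 0, 0.004], "angular": [0, 0, 0], "jaw": 0}, {"slide": [0, 0, 0], "angular": [0, 0, 0], "jaw": 0}]'

```text
time_s: 37.55
tool_pos: [0.4791, -0.3198, 0.1075]
tool_rot: [179.8, 0.0, 11.0]
force: [-0.1, 0.3, -3.1]
grip_width: 0.0298
grasp_force: 44.9
```

step_arm --rows '[{"slide": [0, 0, 0.003], "angular": [0, 0, 0], "jaw": 0}, {"slide": [0, 0, 0], "angular": [0, 0, 0], "jaw": 0}]'

```text
time_s: 37.8
tool_pos: [0.4793, -0.3199, 0.1063]
tool_rot: [179.8, 0.0, 11.0]
force: [-0.2, 0.1, 0.0]
grip_width: 0.0295
grasp_force: 44.9
```

Contact is just showing: the load has gone from -3 N to 0. I'm releasing and lifting away.

step_arm --rows '[{"slide": [0, 0, 0.001], "angular": [0, 0, 0], "jaw": 0}, {"slide": [0, 0, 0], "angular": [0, 0, 0], "jaw": 0.6}, {"slide": [0, 0, 0], "angular": [0, 0, 0], "jaw": 0.6}, {"slide": [0, 0, -0.01], "angular": [0, 0, 0], "jaw": 0.6}, {"slide": [0, 0, -0.04], "angular": [0, 0, 0], "jaw": 0.6}, {"slide": [0, 0, -0.11], "angular": [0, 0, 0], "jaw": 0.6}, {"slide": [0, 0, -0.12], "angular": [0, 0, 0], "jaw": 0.6}, {"slide": [0, 0, -0.08], "angular": [0, 0, 0], "jaw": 0.6}, {"slide": [0, 0, 0], "angular": [0, 0, 0], "jaw": 0.6}, {"slide": [0, 0, 0], "angular": [0, 0, 0], "jaw": 0.6}]'

```text
time_s: 39.05
tool_pos: [0.479, -0.319, 0.2859]
tool_rot: [179.7, 0.0, 11.0]
force: [0.4, 0.3, -1.3]
grip_width: 0.0521
grasp_force: 0.0
```

Run:
```python
from p import *
rep();i=shot(env,'wrist','wP');shot(env,'top','top2')
im=cv2.imread('pics/wP.png');h=cv2.cvtColor(im,cv2.COLOR_BGR2HSV)
m=((h[:,:,1]<70)&(h[:,:,2]<110)).astype(np.uint8);n,l,s,c=cv2.connectedComponentsWithStats(m)
print([(s[k].tolist(),c[k].round().tolist()) for k in range(1,n) if s[k,4]>250])
print('red head upright',proj(i,[*RD[0],.138]),proj(i,[*RD[0],.1]),'blue',[proj(i,[*binp(*BL,y),.138])[0].round() for y in(-50,50)])
# what changed in the top view
a,b=[cv2.imread(f'pics/{n}.png') for n in('top1','top2')]
d=(cv2.GaussianBlur(cv2.absdiff(a,b),(3,3),0).max(2)>45).astype(np.uint8);n,l,s,c=cv2.connectedComponentsWithStats(d)
print([s[k].tolist() for k in range(1,n) if s[k,4]>40])
```

```text
{'time_s': np.float64(39.05), 'qpos': array([ 77.9427,  14.3379, -55.7759,  87.0666,  12.0911,  84.739 ,
       -57.0371]), 'tool_pos': array([ 0.479 , -0.319 ,  0.2859]), 'tool_rot': array([179.7419,   0.0182,  11.0461]), 'force': array([ 0.4138,  0.319 , -1.2771]), 'wrist_torque': array([-0.0028,  0.0098, -0.0164]), 'grip_width': np.float64(0.0521), 'grasp_force': np.float64(0.0)}
[([423, 0, 203, 92, 10578], [534.0, 35.0]), ([627, 0, 13, 27, 340], [633.0, 13.0]), ([213, 5, 49, 50, 999], [243.0, 36.0]), ([113, 14, 60, 47, 1303], [148.0, 40.0]), ([0, 92, 640, 388, 117112], [321.0, 374.0]), ([297, 198, 42, 42, 1173], [317.0, 220.0])]
red head upright [[312.9986 222.5826]] [[313.1196 214.1219]] blue [array([228.,  19.]), array([124.,  30.])]
[[208, 233, 28, 33, 401], [443, 250, 17, 18, 212], [244, 254, 7, 15, 80], [381, 257, 27, 26, 424], [428, 258, 15, 19, 197], [207, 293, 29, 26, 432], [244, 303, 7, 17, 84], [581, 318, 59, 83, 2612], [207, 323, 29, 23, 405], [244, 332, 7, 15, 85], [462, 333, 92, 147, 7809], [558, 332, 12, 33, 303], [588, 332, 16, 38, 469], [570, 341, 12, 50, 373], [460, 352, 11, 9, 79]]
```

```bash
python3 -c "
from cell import env
print(env.sign_off())"
```

```text
the job is handed in; nothing more can be done
None
```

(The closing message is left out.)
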